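Clamp a chromatography column in a hand-cranked press

ROBOT

A 7-joint arm with a two-finger parallel gripper is mounted at the origin on the work surface. World frame = base frame: x ahead of the robot, y to its left, z up, the work surface at z = 0. Lengths are in mm, angles in rad, forces in N, time in s.
With the tool pointing down it reaches from about 425 to 925 mm from the base axis. Payload 6.8 kg.
Tool frame: the origin (TCP) lies midway between the tips of the shut fingers; the grasp point (between the pads) lies 19 mm behind it; z points along the fingers, y is the direction in which the jaws open and shut (so a half turn about z gives the same grasp; the last joint's range is limited). The gripper opens to 85 mm and grips with 20 to 120 N. Pads are 22 mm wide; open, the fingers measure 114 mm over their backs; the gripper's body (76 mm by 85 mm) begins 54 mm behind the grasp point. The pads swing forward as they close: fully open they stand 13 mm farther back than shut.
Start: joints at [-1.415, 0.477, 0.022, 1.555, -0.011, 1.109, -0.083], TCP at [176.002, 651.667, 231.308] pointing down, gripper open.
Joint ranges: [-2.96, 2.96], [-0.34, 2.1], [-1.41, 1.46], [0.24, 2.44], [-1.37, 4.51], [0.17, 1.92], [-2.96, 2.96]. Speed limits (rad/s): [2.39, 2.39, 3.14, 3.14, 3.14, 3.14, 3.14].

INTERFACE

Orientations are given as [roll, pitch, yaw] about the fixed x, y, z axes, in that order (R = Rz(yaw) Ry(pitch) Rx(roll)).
In Python, from rig import r gives the robot as it stands.
- The arm moves only by the tool apply_moves, never from a script. Its argument "motion" is a list of rows, each a list of 2 entries, a list of its own where there are three numbers: the shift along the tool's x, y, z in m, then the turn, a rotation vector about the tool's x, y, z in degrees. A call has 1 to 12 rows; each row is the pose to reach, as a shift and turn from the pose measured when the call began, along the tool's axes at that moment; what a row does not reach only later rows make up. A row lasts 1/10 s, in which the tool goes at most 50 mm and 8.59 degrees, less where a joint would pass 70% of its speed; a pose out of reach is approached as far as the arm can. A call with a gripper value outside its range is refused whole. "gripper" is the gripper's target within -1 to 1 (shut at 1, half-way at 0, fully open at -1), set as the call begins (left out, the last holds). The fingers move at their own pace and stop on an object; the grip force is fixed at half the most. Time passes only in rows, so rows that repeat a pose let the fingers close. It gives the time, the measured TCP pose, the force and the opening at its end, in the units of the state.
- r.get_state(): the state, without advancing time (a new reading comes with each control period).
- r.camera(name): name is "scene" or "top"; returns a dict with "frame" (400x640x3 uint8, blue, green, red), "intrinsics" (3x3 intrinsics, pixels), "camera_from_world" (4x4, takes a point from world to camera coordinates). Camera axes: x right, y down, z forward; pixel columns grow to the right and rows downward; lengths in mm; the calibration is good to about 2 mm. A picture is of the moment at which its call begins. There is no depth.
- r.close_job(): hands the job in, once; it reports no verdict.
The state is a dict: "t": time; "qpos": joint angles; "qvel": joint speeds; "tau": joint torques, N m; "tcp_pos": TCP position; "orientation": TCP orientation; "contact_force": force on the tool from outside, world axes, zero at the start; "wrist_torque": the same for the moment, N m; "grip_width": finger opening in mm.
Only numpy, scipy, OpenCV 4.12 (cv2) and the standard library are available. Lean on these libraries where they do the work, as an engineer would, in place of code of your own. Each camera call takes 0.05 s, during which the arm holds its last target.

TASK

Lay the long steel column on the two rods of the white press, between the open jaw and the stop, and let go of it. Then hold the crank by its loose grip sleeve and wind the jaw up until the column is held snugly between jaw and stop: stop as soon as you feel it firmly bite, do not force it, and let go of the crank. Leave the short column, the bottle and the beaker where they are.

Things in the scene. Friction and masses are not known exactly. Their poses are not given: they have to be found in the camera images.
- press: The press, fixed to the bench: white bed 130 x 390 x 20 mm, long side along its y (y -175 to +215 mm). Origin on the bench surface, z up. Stop block at its -y end, grey gearbox (70 x 70 mm, 86 mm high) under the crank at y = 165 mm, sliding jaw between. Apart from crank and sleeve nothing on it is higher than 86 mm.
- cradle (a point): Fixed point, axes as the press: on the cradle's centre line, 51 mm above the bench, midway in the open gap: a good place for the column's middle. The cradle is two bare steel rods along y, 10 mm diameter, centres at x = +-10 mm, tops 35 mm above the bench; the column lies in the groove between them, its axis 51 mm above the bench.
- stop: Stop block of the press, 70 mm wide, 85 mm high, bolted to the bed; its place along the press's y differs each time (face 68 to 88 mm from the cradle point). Axes as the press. Origin on the bench right below the middle of its rubber face, a 40 mm disc that looks to +y, centre 51 mm above the bench.
- jaw: Sliding jaw: aluminium block 70 mm wide, top 84 mm above the bench, with a firm 40 mm rubber disc facing -y. Origin at the centre of that face; y axis as the press. Slides only along the press's y, driven by the crank, 10 mm towards the stop (-y) per rad; stays where it is left. The rubber yields about 1 mm under 25 N.
- crank (a joint): Crank angle (rad), grows clockwise seen from above; this closes the jaw, 10 mm per rad. 0 = jaw fully open, arm along the press's +x; starts at 0.5 to 2.5; at most 11. Bite comes at 7 to 9.5: feel for it. Friction holds it where left. Free turning takes about 5 to 7 N at the sleeve; clamping then adds 1.4 N per 10 N. Snug is 2 to 5 N more than free turning.
- crank_axis (a point): Fixed point on the crank's upright axis, 130 mm above the bench; axes as the press (its x and y axes lie level).
- sleeve: Grey plastic grip sleeve of the crank: upright cylinder 26 mm diameter, 62 mm high, spins freely on its pin, which stands 70 mm from the crank's axis. Origin at the centre of its underside, 102 mm above the bench; z up. Can be pinched from above, fingers either way round, about 30 mm above the origin; the steel crank arm lies just under it. Turn the crank only by this sleeve.
- column: The long column to clamp: steel tube with white plastic ends, 36 mm diameter, nominally 90 mm long (really up to 2 mm more or less), lying, its long axis is its y. Origin at its middle, on its axis. About 0.2 kg. Starts on one of two white rests (two rods 10 mm diameter, 50 mm long), its axis 39 mm above the bench. Either end may go first.
- short_column: A shorter column, 36 mm diameter, 55 mm long, lying on the other rest; not needed. Origin at its middle, long axis y.
- bottle: Glass bottle with blue cap, 56 mm diameter, 110 mm high, fixed bystander. Origin at the centre of its underside.
- beaker: Glass beaker, 70 mm diameter, 90 mm high, loose bystander. Origin at the centre of its underside.
Things that resemble listed ones, but are neither listed nor needed, are in the scene too. What is shaped like the column but yellow is not meant.

How it is judged:
By the outcome, as a careful person would: the job done as asked, in the order asked, and still so for the second after the job is handed in, with the robot touching nothing.
It also fails if it takes over 72 s, if anything falls off the work surface, if the arm or the gripper's body presses on something with over 40 N, if the wrist force passes 120 N, or if a joint passes its speed limit or range.

## Working session

There is one attempt and no reset: what is moved stays moved. The work goes in short steps, Python scripts to look and compute and a tool call to move; the robot and the scene stay as the last step left them, time stands still between calls to the robot, and variables do not carry over. Pictures are saved under pics/ and viewed, and the job is handed in when it is done.

Besides the shell and the picture viewer there is one more tool, called after ">>>" as name([rows], argument=value, ...), one row to a line, values as JSON. apply_moves: Moves the arm, as the interface text tells. Its arguments: {"type":"object","properties":{"motion":{"type":"array"},"gripper":{"type":"number"}},"required":["motion"]}

```bash
ls; mkdir -p pics
python3 - <<'E'
from rig import r
import cv2,numpy as np,pickle
s=r.get_state();print(s)
d={}
for n in("scene","top"):
    c=r.camera(n);d[n]=c;cv2.imwrite(f"pics/{n}0.png",c["frame"]);print(n,c["intrinsics"],c["camera_from_world"])
pickle.dump(d,open("cams0.pkl","wb"))
E
```

```text
pics
{'t': 0.0, 'qpos': array([-1.41514166,  0.4777817 ,  0.02235242,  1.55645382, -0.01151683,
        1.1092611 , -0.08308282]), 'qvel': array([ 0.0006568 ,  0.00142992,  0.00137226, -0.00019649,  0.00070383,
       -0.00192529, -0.00084316]), 'tau': array([-8.48282161e-04, -5.96439171e+01,  1.60766032e+00, -2.81199825e+01,
        1.24586993e-02,  9.53846611e-03,  6.30708456e-06]), 'tcp_pos': array([175.84237364, 651.09222006, 230.33727833]), 'orientation': array([-3.13982110e+00,  1.21979892e-04,  2.87785808e+00]), 'contact_force': array([ 0.24419961,  0.2128558 , -0.27698032]), 'wrist_torque': array([-0.02260762, -0.02225665,  0.03746781]), 'grip_width': 85.52599086026872}
scene [[361.83090135   0.         320.33748982]
 [  0.         361.83090135 199.87174166]
 [  0.           0.           1.        ]] [[-6.48656929e-01  7.60759618e-01 -2.21131551e-02  4.43982805e+02]
 [ 4.87224262e-01  3.92757151e-01 -7.79970730e-01 -1.79387736e+02]
 [-5.84685135e-01 -5.16707484e-01 -6.25425190e-01  1.27090092e+03]
 [ 0.00000000e+00  0.00000000e+00  0.00000000e+00  1.00000000e+00]]
top [[370.48012645   0.         321.17758127]
 [  0.         370.48012645 197.02426455]
 [  0.           0.           1.        ]] [[-6.54480548e-03 -9.99969873e-01  4.17351770e-03 -7.77893203e+01]
 [-9.97753908e-01  6.25194621e-03 -6.66937123e-02  6.01526501e+02]
 [ 6.66656104e-02 -4.60064097e-03 -9.97764767e-01  1.09367341e+03]
 [ 0.00000000e+00  0.00000000e+00  0.00000000e+00  1.00000000e+00]]
```

View pics/scene0.png

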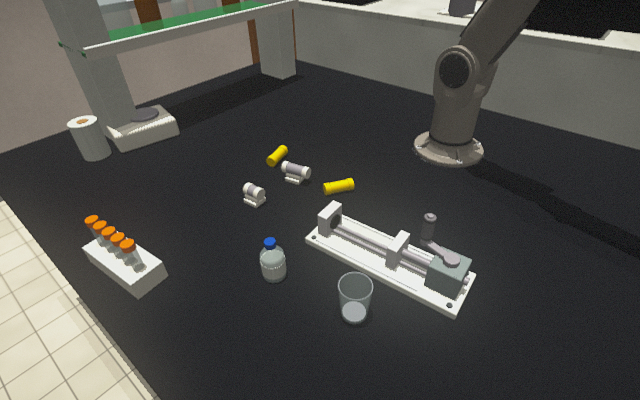

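View pics/top0.png

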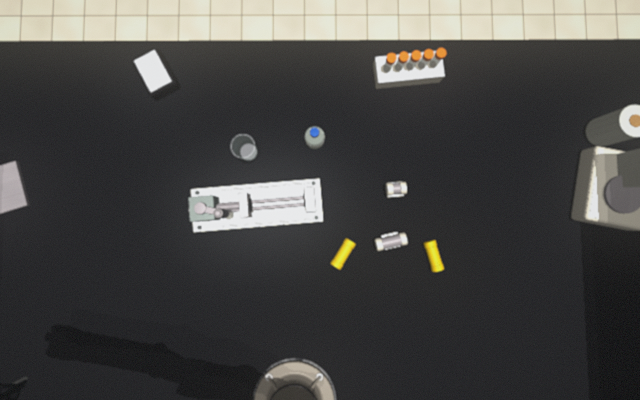

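Both views show the press at top (190-322, 180-232), with the bottle at (315,137) and the beaker at (244,147). The candidates for the column are:
- long grey column with white ends at top (391,241)
- short one at (397,188)
- yellow ones at (343,254) and (434,256)

The grey/white one at (391,241) fits by its colour and by being longer than the short one. I'll confirm in an enlarged crop.

Run:
```python
import cv2,pickle,numpy as np
d=pickle.load(open("cams0.pkl","rb"))
t=d["top"]["frame"]
a=cv2.resize(t[170:280,320:450],None,fx=6,fy=5.4545,interpolation=cv2.INTER_CUBIC)
a=cv2.resize(t[170:270,325:455],None,fx=6,fy=6,interpolation=cv2.INTER_CUBIC)
cv2.imwrite("pics/c1.png",a)
cv2.imwrite("pics/c2.png",cv2.resize(t[172:242,182:330],None,fx=5.4,fy=5.4,interpolation=cv2.INTER_CUBIC))
s=d["scene"]["frame"]
cv2.imwrite("pics/c3.png",cv2.resize(s[195:320,300:480],None,fx=4.4,fy=4.4,interpolation=cv2.INTER_CUBIC))
```

```text
(no output)
```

View pics/c1.png

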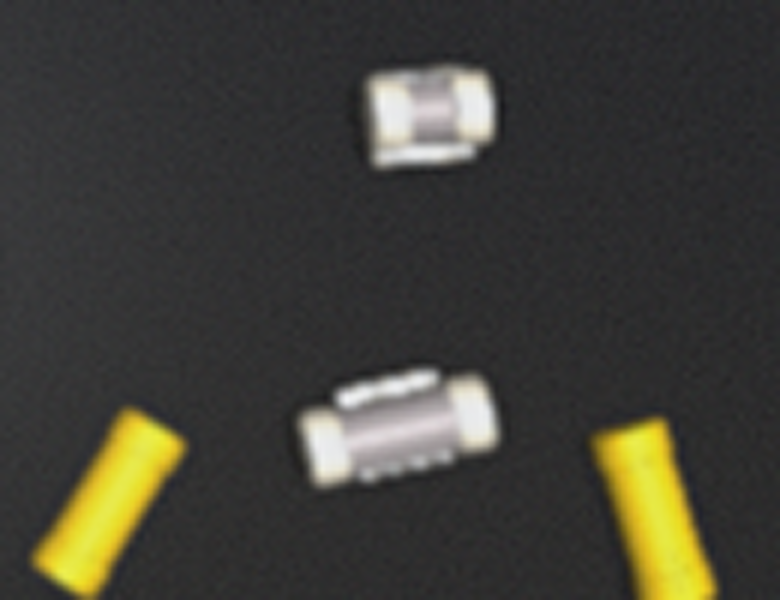

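View pics/c2.png

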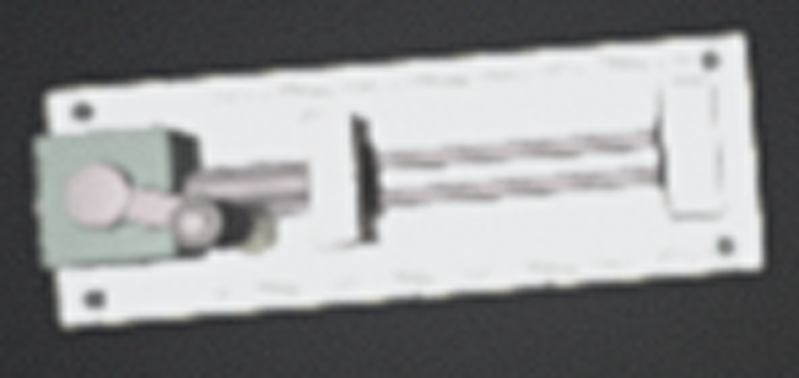

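View pics/c3.png

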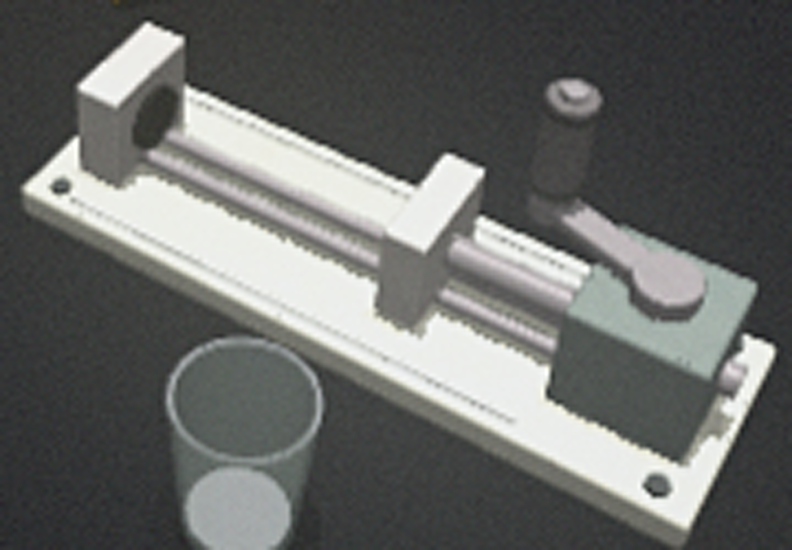

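The crops confirm it. The long column has a steel middle and white ends, about 90 mm long at top (391,241). The short one at (397,188) is clearly shorter, and the two yellow ones are decoys. The press's bed corners, stop, jaw and crank hub are all visible. Next I measure them.

```bash
cat > h.py <<'E'
import cv2,numpy as np
def ray(c,uv):
    K=c["intrinsics"];T=c["camera_from_world"];R=T[:3,:3];t=T[:3,3]
    uv=np.atleast_2d(uv).astype(float)
    d=np.c_[(uv-[K[0,2],K[1,2]])/[K[0,0],K[1,1]],np.ones(len(uv))]@R   # = R^T d
    return -R.T@t,d
def onz(c,uv,z):
    o,d=ray(c,uv);s=(z-o[2])/d[:,2];return o+d*s[:,None]
def proj(c,P):
    P=np.atleast_2d(P).astype(float);q=P@c["camera_from_world"][:3,:3].T+c["camera_from_world"][:3,3]
    return q[:,:2]/q[:,2:]*[c["intrinsics"][0,0],c["intrinsics"][1,1]]+[c["intrinsics"][0,2],c["intrinsics"][1,2]]
def tri(c1,u1,c2,u2):
    o1,d1=ray(c1,u1);o2,d2=ray(c2,u2);d1=d1[0];d2=d2[0]
    s=np.linalg.lstsq(np.c_[d1,-d2],o2-o1,rcond=None)[0]
    p,q=o1+s[0]*d1,o2+s[1]*d2;return (p+q)/2,np.linalg.norm(p-q)
E
python3 - <<'E'
import pickle
from h import *
d=pickle.load(open("cams0.pkl","rb"));c=d["top"];f=c["frame"]
g=cv2.cvtColor(f,cv2.COLOR_BGR2GRAY)
m=(g>130).astype(np.uint8); 
# bed edges: subpixel crossing along columns/rows
def cross(line,lo=None):
    line=line.astype(float);h=128
    i=np.argmax(line>h);return i-1+(h-line[i-1])/(line[i]-line[i-1])
up=[];dn=[];rt=[]
for u in range(222,312):
    up.append((u,172+cross(g[172:215,u])))
    dn.append((u,241-cross(g[172:242,u][::-1])))
for v in range(186,216): rt.append((332-cross(g[v,290:333][::-1]),v))
out={}
for n,p in(("up",up),("dn",dn),("rt",rt)):
    w=onz(c,np.array(p),20)[:,:2]
    vx,vy,x0,y0=cv2.fitLine(w.astype(np.float32),cv2.DIST_HUBER,0,.01,.01).ravel();out[n]=(x0,y0,vx,vy)
    print(n,x0,y0,vx,vy,np.degrees(np.arctan2(vy,vx)))
a=[np.array(out[n][2:]) for n in("up","dn")]
a=[k*np.sign(k[1]) for k in a];yd=(a[0]+a[1]);yd/=np.linalg.norm(yd)
xd=np.array([yd[1],-yd[0]])
pu=np.array(out["up"][:2]);pd=np.array(out["dn"][:2]);pr=np.array(out["rt"][:2])
print("width",xd@(pu-pd))
ox=(xd@pu+xd@pd)/2; oy=yd@pr+175
O=ox*xd+oy*yd;yaw=np.arctan2(xd[1],xd[0]);print("press",O,"yaw",yaw,np.degrees(yaw))
ca=O+165*yd;print("crank axis",ca)
# check with hub
for z in (102,98):print("hub px",proj(c,[*ca,z]),proj(d["scene"],[*ca,z]))
np.savez("press.npz",O=O,xd=xd,yd=yd,yaw=yaw)
# long column
for name,(u0,u1,v0,v1) in {"long":(370,415,228,256),"short":(380,412,176,200)}.items():
    mm=np.zeros_like(g);mm[v0:v1,u0:u1]=(g[v0:v1,u0:u1]>110)*255
    cn=max(cv2.findContours(mm,0,2)[0],key=cv2.contourArea);print(name,cv2.minAreaRect(cn))
E
```

```text
up 647.96674 82.7871 0.076433025 -0.9970747 -85.61643
dn 514.7711 82.398155 0.07669048 -0.99705493 -85.60164
rt 590.5944 -82.991905 0.9970702 0.07649198 4.3869524
width 132.83446
press [580.6649  91.7608] yaw 0.07663674 4.3909616
crank axis [568.0322 256.2765]
hub px [[199.67006216 207.67470963]] [[451.03988566 257.59801249]]
hub px [[200.13371447 207.7292605 ]] [[450.64398503 258.91930735]]
long ((391.0352783203125, 240.1588134765625), (15.510529518127441, 32.105709075927734), 77.47119140625)
short ((396.7090759277344, 188.7991943359375), (15.300539016723633, 20.642148971557617), 84.80557250976562)
```

Run:
```python
import pickle
from h import *
from scipy.ndimage import map_coordinates
d=pickle.load(open("cams0.pkl","rb"));c=d["top"];s=d["scene"]
g=cv2.cvtColor(c["frame"],cv2.COLOR_BGR2GRAY).astype(float)
sat=cv2.cvtColor(c["frame"],cv2.COLOR_BGR2HSV)
# ends: left corners/right corners -> white blobs
mm=np.zeros(g.shape,np.uint8);mm[226:258,370:416]=(g[226:258,370:416]>110)
# refine: axis guess
A=np.array([376.9,245.]);B=np.array([407.1,238.5])
for it in range(3):
    dr=(B-A)/np.linalg.norm(B-A);n=np.array([-dr[1],dr[0]])
    def edges(p,q,th=120):  # crossing going from p out to q
        k=np.linspace(0,1,400);P=p+k[:,None]*(q-p)
        val=map_coordinates(g,[P[:,1],P[:,0]],order=1);i=np.argmax(val<th);return P[i]
    # lateral edges at the white ends (5 px inside ends)
    ms=[]
    for e,sg in((A,1),(B,-1)):
        for off in(2.5,3.5,4.5):
            m=e+sg*off*dr;e1=edges(m,m+10*n);e2=edges(m,m-10*n);ms.append((e1+e2)/2);
            if it==2:print("wid px",np.linalg.norm(e1-e2),np.linalg.norm(onz(c,e1,39)-onz(c,e2,39)))
    ms=np.array(ms,np.float32);vx,vy,x0,y0=cv2.fitLine(ms,cv2.DIST_L2,0,.01,.01).ravel()
    u=np.array([vx,vy]);u*=np.sign(u[0]);p0=np.array([x0,y0])
    nn=np.array([-u[1],u[0]])
    A=np.mean([edges(p0-12*u+k*nn,p0-30*u+k*nn)-k*nn for k in(-2,0,2)],0);B=np.mean([edges(p0+12*u+k*nn,p0+30*u+k*nn)-k*nn for k in(-2,0,2)],0)
print("ends px",A,B)
a=onz(c,A,25)[0];b=onz(c,B,55)[0]
m=(a+b)/2;v=a-b;print("ends",a,b,"len",np.linalg.norm(v[:2]),"mid",m[:2],"dir deg",np.degrees(np.arctan2(v[1],v[0])))
m39=onz(c,(A+B)/2,39);print(m39, "scene px of mid",proj(s,[*m[:2],39]), "ends scene",proj(s,[*a[:2],39]),proj(s,[*b[:2],39]))
P=np.load("press.npz");O,xd,yd=P["O"],P["xd"],P["yd"]
loc=lambda w:np.array([xd@(w[:2]-O),yd@(w[:2]-O)])
cu=lambda x,y:np.array([x/5.4+182,y/5.4+172])-.41; su=lambda x,y:np.array([x/4.4+300,y/4.4+195])-.39
# sleeve pin top
w,e=tri(c,cu(196,222),s,su(574,88));l=loc(w);print("pin",w,e,"local",l, np.hypot(l[0],l[1]-165),"angle",np.arctan2(-(l[1]-165),l[0]))
# stop face top edge corners z=85; crop2 (661,88..),(668,212)
for p in((662,90),(668,215),(715,80),(722,212)):print("stop",loc(onz(c,cu(*p),85)[0]))
for p in((352,118),(358,240)):print("jaw ",loc(onz(c,cu(*p),84)[0]))
for p in((150,85),(80,90),(184,35),(104,103)):pass
print("stop scene",[loc(onz(s,su(*p),85)[0]).round(1) for p in((184,36),(110,106),(78,88),(150,22))])
print("jaw scene",[loc(onz(s,su(*p),84)[0]).round(1) for p in((450,153),(383,233),(430,247),(484,171))])
# bottle, beaker
print("bottle cap",onz(c,(314.5,132),110),"beaker rim",onz(c,(243,146),90))
```

```text
wid px 12.556390977443634 36.532143685217655
wid px 12.481203007518834 36.3150930160604
wid px 12.255639097744375 35.6601624564578
wid px 12.280701754385976 35.779149427238984
wid px 12.406015037593978 36.14282804130558
wid px 12.380952380952404 36.06902399084297
ends px [375.67211562 244.75047295] [406.84676622 237.73218625]
ends [ 457.62039122 -242.54001908   25.        ] [ 479.06260827 -328.64921147   55.        ] len 88.73872709976314 mid [ 468.34149975 -285.59461527] dir deg 103.98294952172026
[[ 468.4164482  -286.38095879   39.        ]] scene px of mid [[295.16300506 169.57874367]] ends scene [[307.80987232 172.96966065]] [[282.87183114 166.28319629]]
pin [551.60649586 187.62393181 170.08449273] 1.5148198846693814 local [-21.6336809   97.80651744] 70.59022770897373 angle 1.8822771044834319
stop [  31.54396918 -127.86863299]
stop [ -34.11764365 -125.74327893]
stop [  34.49796511 -156.03199109]
stop [ -34.89710868 -154.00968609]
jaw  [30.38787917 35.43210463]
jaw  [-33.66549384  36.76972806]
stop scene [array([ -38.7, -129.5]), array([  34.6, -129.4]), array([  32.5, -152.7]), array([ -38.3, -152.9])]
jaw scene [array([-37.7,  38.5]), array([33.7, 37. ]), array([28.9, 60.4]), array([-35.4,  58.9])]
bottle cap [[777.37616217 -63.74626935 110.        ]] beaker rim [[743.05966245 139.87911652  90.        ]]
```

The measurements fit: hub pixel matches, crank radius 70.6 mm, column 36 × 89 mm. Crank starts at about 1.88 rad. The open gap is roughly y = -122 to +31 in the press frame, so I'll put the column's middle near y = -45. The next script works out the move numbers.

```bash
cat > go.py <<'E'
from h import *
from scipy.spatial.transform import Rotation as Ro
def st():
    from rig import r
    return r.get_state()
def plan(targets,s=None):
    """targets: (x,y,z,yawdeg) world; prints tool-frame shift in m + turn"""
    s=s or st();R=Ro.from_euler("xyz",s["orientation"])
    print("t %.2f"%s["t"],"tcp",s["tcp_pos"].round(1),"yaw",np.degrees(s["orientation"]).round(2),"w %.1f"%s["grip_width"],"F",s["contact_force"].round(1),"q",s["qpos"].round(2))
    for T in targets:
        sh=R.inv().apply(np.array(T[:3])-s["tcp_pos"])/1000
        rv=(R.inv()*Ro.from_euler("xyz",[180,0,T[3]],degrees=True)).as_rotvec(degrees=True)
        print(T,"->",sh.round(4).tolist(),rv.round(2).tolist())
E
python3 -c "
from go import *
plan([(380,540,235,150),(540,330,240,130),(600,100,240,110),(468.3,-286,235,104)])"
```

```text
t 0.10 tcp [175.9 651.1 230.4] yaw [-1.7990e+02  1.0000e-02  1.6489e+02] w 85.3 F [ 0.1 -0.5  0.2] q [-1.42  0.48  0.02  1.56 -0.01  1.11 -0.08]
(380, 540, 235, 150) -> [-0.226, -0.0541, -0.0045] [-0.1, 0.02, 14.89]
(540, 330, 240, 130) -> [-0.4353, -0.2151, -0.0092] [-0.09, 0.04, 34.89]
(600, 100, 240, 110) -> [-0.5532, -0.4215, -0.0088] [-0.09, 0.05, 54.89]
(468.3, -286, 235, 104) -> [-0.5267, -0.8285, -0.0031] [-0.08, 0.06, 60.89]
```

>>> apply_moves([
  [[-0.04, -0.01, -0.002], [0, 0, 2.5]],
  [[-0.08, -0.02, -0.003], [0, 0, 5]],
  [[-0.12, -0.03, -0.004], [0, 0, 7.5]],
  [[-0.16, -0.04, -0.004], [0, 0, 10]],
  [[-0.2, -0.05, -0.004], [0, 0, 13]],
  [[-0.226, -0.054, -0.0045], [0, 0, 15]],
  [[-0.262, -0.081, -0.005], [0, 0, 19]],
  [[-0.297, -0.108, -0.006], [0, 0, 23]],
  [[-0.332, -0.135, -0.007], [0, 0, 27]],
  [[-0.367, -0.162, -0.008], [0, 0, 31]],
  [[-0.402, -0.19, -0.009], [0, 0, 35]],
  [[-0.435, -0.215, -0.009], [0, 0, 35]],
], gripper=-1)

```text
t: 1.3
tcp_pos: [540.7, 328.0, 239.7]
orientation: [-3.14, 0.001, 2.264]
contact_force: [0.7, 1.6, 0.5]
grip_width: 85.3
```

```bash
python3 -c "
from go import *
plan([(600,100,240,110),(468.3,-286,235,104)])"
```

```text
t 1.30 tcp [540.7 328.  239.7] yaw [-1.7990e+02  8.0000e-02  1.2974e+02] w 85.3 F [0.7 1.6 0.5] q [-0.85  0.41  0.28  1.67 -0.12  1.09  0.16]
(600, 100, 240, 110) -> [-0.2133, -0.1002, 0.0002] [-0.09, 0.09, 19.74]
(468.3, -286, 235, 104) -> [-0.4259, -0.4482, 0.0061] [-0.08, 0.1, 25.74]
```

>>> apply_moves([
  [[-0.036, -0.017, 0], [0, 0, 4]],
  [[-0.072, -0.034, 0], [0, 0, 8]],
  [[-0.107, -0.05, 0], [0, 0, 12]],
  [[-0.142, -0.067, 0], [0, 0, 16]],
  [[-0.178, -0.084, 0], [0, 0, 19]],
  [[-0.213, -0.1, 0], [0, 0, 20]],
  [[-0.235, -0.136, 0], [0, 0, 21]],
  [[-0.257, -0.171, 0], [0, 0, 22]],
  [[-0.278, -0.206, 0.001], [0, 0, 23]],
  [[-0.3, -0.242, 0.002], [0, 0, 24]],
  [[-0.32, -0.275, 0.003], [0, 0, 25]],
  [[-0.34, -0.307, 0.004], [0, 0, 25.7]],
])

```text
t: 2.5
tcp_pos: [520.8, -131.2, 236.5]
orientation: [-3.14, 0.002, 1.815]
contact_force: [0.1, -1.0, 0.1]
grip_width: 85.0
```

```bash
python3 -c "
from go import *
plan([(468.3,-286,180,104),(468.3,-286,100,104)])"
```

```text
t 2.50 tcp [ 520.8 -131.2  236.5] yaw [-1.7992e+02  1.0000e-01  1.0399e+02] w 85.0 F [ 0.1 -1.   0.1] q [-0.31  0.26  0.53  1.91 -0.15  1.01  0.53]
(468.3, -286, 180, 104) -> [-0.1374, -0.0883, 0.0569] [-0.08, 0.1, -0.01]
(468.3, -286, 100, 104) -> [-0.1373, -0.0882, 0.1369] [-0.08, 0.1, -0.01]
```

Run:
```python
import pickle
from h import *
d=pickle.load(open("cams0.pkl","rb"));s=d["scene"]["frame"]
cv2.imwrite("pics/c4.png",cv2.resize(s[140:215,230:330],None,fx=8,fy=8,interpolation=cv2.INTER_CUBIC))
```

```text
(no output)
```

View pics/c4.png

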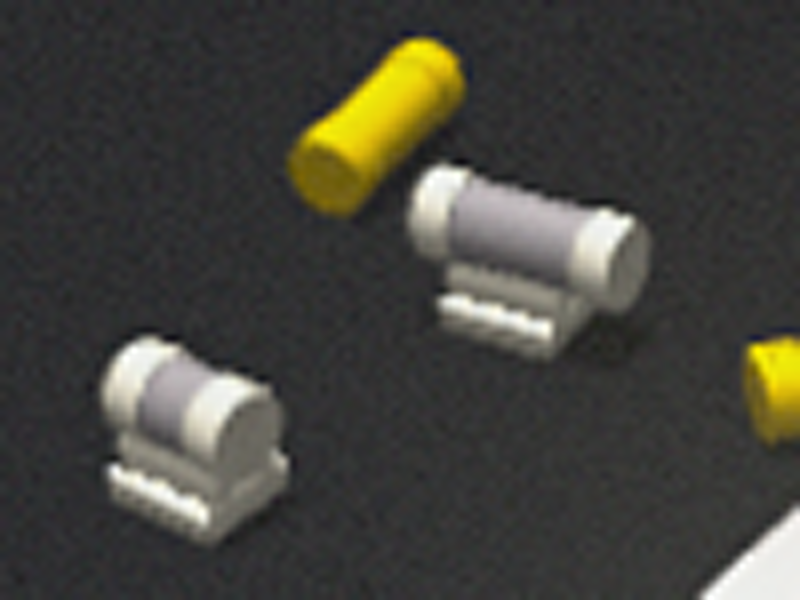

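Run:
```python
import pickle
from h import *
d=pickle.load(open("cams0.pkl","rb"));c=d["top"];s=d["scene"]
print(tri(c,(389.5,234.4),s,(291.9,179.5)))
print(onz(c,(389.5,234.4),10),onz(s,(291.9,179.5),10))
```

```text
(array([ 486.79326725, -285.9727787 ,   11.50731539]), np.float64(2.0513668702746406))
[[ 487.42025595 -287.03297914   10.        ]] [[ 484.76439334 -286.65228549   10.        ]]
```

The only thing beside the column is the rest's low plate, at z ≈ 11.5 mm. A TCP height of 23 mm clears it. I'll move over and down.

>>> apply_moves([
  [[-0.034, -0.022, 0.01], [0, 0, 0]],
  [[-0.069, -0.044, 0.025], [0, 0, 0]],
  [[-0.103, -0.066, 0.04], [0, 0, 0]],
  [[-0.137, -0.088, 0.057], [0, 0, 0]],
  [[-0.137, -0.088, 0.09], [0, 0, 0]],
  [[-0.137, -0.088, 0.12], [0, 0, 0]],
  [[-0.137, -0.088, 0.137], [0, 0, 0]],
  [[-0.137, -0.088, 0.137], [0, 0, 0]],
])

```text
t: 3.3
tcp_pos: [466.4, -284.7, 97.3]
orientation: [-3.136, -0.001, 1.815]
contact_force: [1.1, 0.5, 1.1]
grip_width: 85.2
```

Run:
```python
from go import *
plan([(468.3,-286,23,104)])
from rig import r
for n in("scene","top"):
    c=r.camera(n);f=c["frame"]
    u,v=proj(c,[468,-286,60])[0].astype(int)
    cv2.imwrite(f"pics/g_{n}.png",cv2.resize(f[v-50:v+50,u-65:u+65],None,fx=6,fy=6,interpolation=cv2.INTER_CUBIC))
```

```text
t 3.30 tcp [ 466.4 -284.7   97.3] yaw [-1.7966e+02 -8.0000e-02  1.0397e+02] w 85.2 F [1.1 0.5 1.1] q [ 0.04  0.48  0.5   2.   -0.33  0.74  0.99]
(468.3, -286, 23, 104) -> [-0.0018, 0.0019, 0.0743] [-0.34, -0.08, -0.03]
```

View pics/g_scene.png

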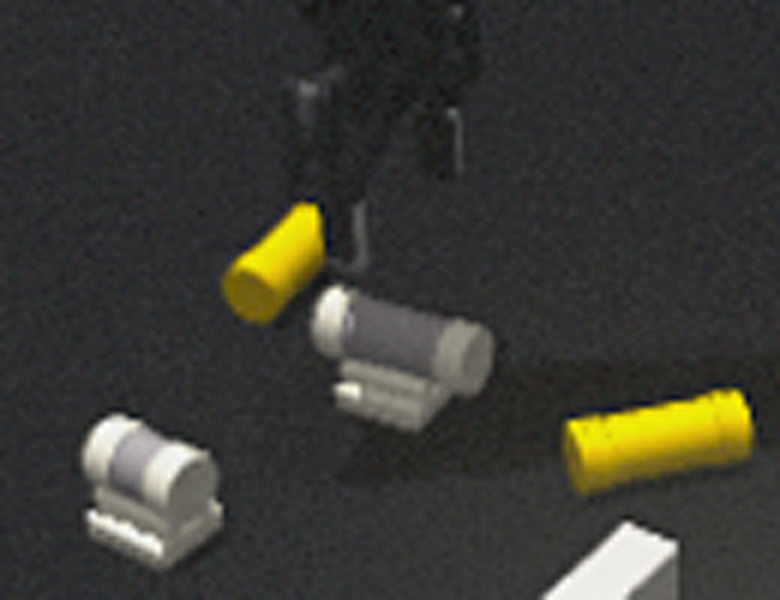

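View pics/g_top.png

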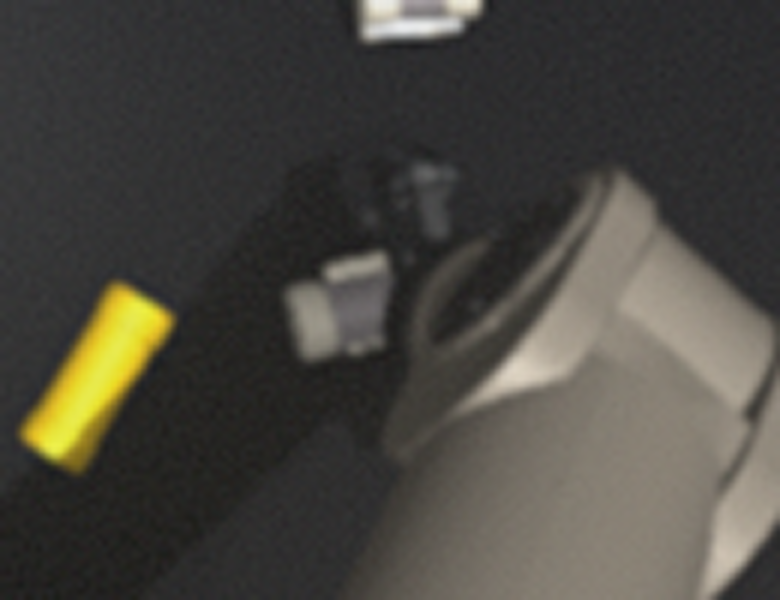

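The scene crop shows the open fingers at (350,265) and (445,175), straddling the column at (405,340). I'll lower and grip.

>>> apply_moves([
  [[-0.001, 0.001, 0.02], [-0.3, 0, 0]],
  [[-0.002, 0.002, 0.04], [-0.3, 0, 0]],
  [[-0.002, 0.002, 0.055], [-0.3, 0, 0]],
  [[-0.002, 0.002, 0.067], [-0.3, 0, 0]],
  [[-0.002, 0.002, 0.074], [-0.3, 0, 0]],
  [[-0.002, 0.002, 0.074], [-0.3, 0, 0]],
])

```text
t: 4.0
tcp_pos: [470.4, -287.3, 25.5]
orientation: [3.139, 0.001, 1.815]
contact_force: [-0.3, 0.4, 0.5]
grip_width: 85.4
```

>>> apply_moves([
  [[0, 0, 0], [0, 0, 0]],
  [[0, 0, 0], [0, 0, 0]],
  [[0, 0, 0], [0, 0, 0]],
  [[0, 0, 0], [0, 0, 0]],
  [[0, 0, 0], [0, 0, 0]],
  [[0, 0, 0], [0, 0, 0]],
  [[0, 0, 0], [0, 0, 0]],
  [[0, 0, 0], [0, 0, 0]],
], gripper=1)

```text
t: 4.8
tcp_pos: [468.6, -288.2, 26.0]
orientation: [3.141, 0.001, 1.813]
contact_force: [-5.1, -1.1, 7.2]
grip_width: 34.4
```

Run:
```python
from go import *
plan([(468.3,-286,120,104)])
```

```text
t 4.80 tcp [ 468.6 -288.2   26. ] yaw [1.7996e+02 4.0000e-02 1.0388e+02] w 34.4 F [-5.1 -1.1  7.2] q [ 0.11  0.6   0.42  2.02 -0.42  0.6   1.06]
(468.3, -286, 120, 104) -> [0.0021, 0.0003, -0.094] [0.04, 0.04, -0.12]
```

Gripped at 34 mm. I'll lift and check.

>>> apply_moves([
  [[0, 0, -0.01], [0, 0, 0]],
  [[0, 0, -0.03], [0, 0, 0]],
  [[0, 0, -0.055], [0, 0, 0]],
  [[0, 0, -0.08], [0, 0, 0]],
  [[0, 0, -0.105], [0, 0, 0]],
  [[0, 0, -0.13], [0, 0, 0]],
  [[0, 0, -0.13], [0, 0, 0]],
])

```text
t: 5.5
tcp_pos: [470.4, -289.2, 159.7]
orientation: [3.135, 0.004, 1.813]
contact_force: [0.5, 0.4, -2.0]
grip_width: 34.2
```

Run:
```python
from go import *
P=np.load("press.npz");O,xd,yd=P["O"],P["xd"],P["yd"]
T=O-46*yd;print(T)
plan([(520,-130,150,100),(*T,150,94.39),(*T,60,94.39)])
from rig import r
c=r.camera("scene");f=c["frame"]
cv2.imwrite("pics/lift.png",cv2.resize(f[80:230,200:400],None,fx=4,fy=4,interpolation=cv2.INTER_CUBIC))
```

```text
[584.18677  45.89582]
t 5.50 tcp [ 470.4 -289.2  159.7] yaw [179.64   0.24 103.87] w 34.2 F [ 0.5  0.4 -2. ] q [-0.    0.4   0.56  1.96 -0.28  0.86  0.94]
(520, -130, 150, 100) -> [0.1427, 0.0863, 0.0097] [0.36, 0.23, 3.87]
(np.float32(584.18677), np.float32(45.89582), 150, 94.39) -> [0.2981, 0.1907, 0.0096] [0.38, 0.21, 9.48]
(np.float32(584.18677), np.float32(45.89582), 60, 94.39) -> [0.2985, 0.1902, 0.0996] [0.38, 0.21, 9.48]
```

View pics/lift.png

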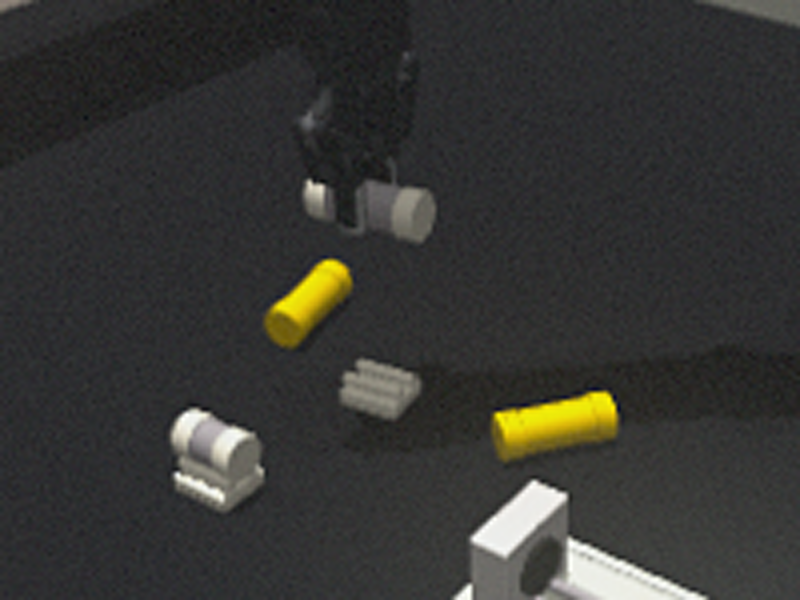

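Run:
```python
from go import *
import pickle
c=pickle.load(open("cams0.pkl","rb"))["scene"]
s=st();p=s["tcp_pos"];y=s["orientation"][2];ax=np.array([np.cos(y),np.sin(y),0])
for k in (-50,-45,-40,0,40,45,50):
    print(k,proj(c,p+[0,0,13]+k*ax)*4-[800,320])
```

```text
-50 [[305.38774778 191.36370653]]
-45 [[311.22165027 192.68344319]]
-40 [[317.07556347 194.00770665]]
0 [[364.63978125 204.76761258]]
40 [[413.54601433 215.8311072 ]]
45 [[419.75648767 217.23603115]]
50 [[425.98894195 218.6459276 ]]
```

The column is held level at crop (305-435, 180-240), and its middle is about 3 mm towards +y from the TCP. I'll carry it to the press.

>>> apply_moves([
  [[0.035, 0.022, 0.003], [0, 0, 1]],
  [[0.071, 0.044, 0.006], [0, 0, 2]],
  [[0.107, 0.066, 0.009], [0, 0, 3]],
  [[0.143, 0.089, 0.009], [0, 0, 4]],
  [[0.174, 0.11, 0.009], [0, 0, 5]],
  [[0.205, 0.131, 0.009], [0.2, 0.1, 6]],
  [[0.236, 0.151, 0.009], [0.4, 0.2, 7]],
  [[0.266, 0.172, 0.009], [0.4, 0.2, 8.5]],
  [[0.296, 0.191, 0.009], [0.4, 0.2, 9.5]],
  [[0.296, 0.191, 0.009], [0.4, 0.2, 9.5]],
  [[0.296, 0.191, 0.009], [0.4, 0.2, 9.5]],
])

```text
t: 6.65
tcp_pos: [583.0, 45.9, 147.4]
orientation: [-3.136, -0.001, 1.65]
contact_force: [-0.7, -0.5, -3.3]
grip_width: 34.3
```

Run:
```python
from go import *
P=np.load("press.npz");O,xd,yd=P["O"],P["xd"],P["yd"]
T=O-48*yd
plan([(*T,60,94.39),(*T,38,94.39)])
from rig import r
for n in("scene","top"):
    c=r.camera(n);f=c["frame"]
    u,v=proj(c,[*T,100])[0].astype(int)
    cv2.imwrite(f"pics/p_{n}.png",cv2.resize(f[v-60:v+60,u-80:u+80],None,fx=5,fy=5,interpolation=cv2.INTER_CUBIC))
```

```text
t 6.65 tcp [583.   45.9 147.4] yaw [-1.797e+02 -4.000e-02  9.455e+01] w 34.3 F [-0.7 -0.5 -3.3] q [-0.58  0.47  0.53  1.88 -0.3   0.88  0.17]
(np.float32(584.3399), np.float32(43.90169), 60, 94.39) -> [-0.0021, 0.0016, 0.0874] [-0.3, -0.03, 0.16]
(np.float32(584.3399), np.float32(43.90169), 38, 94.39) -> [-0.0022, 0.0017, 0.1094] [-0.3, -0.03, 0.16]
```

View pics/p_scene.png

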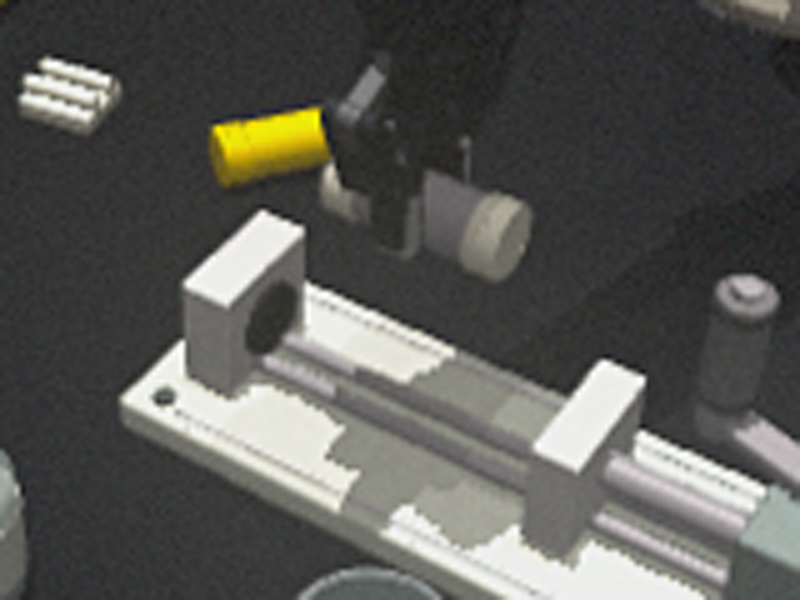

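View pics/p_top.png

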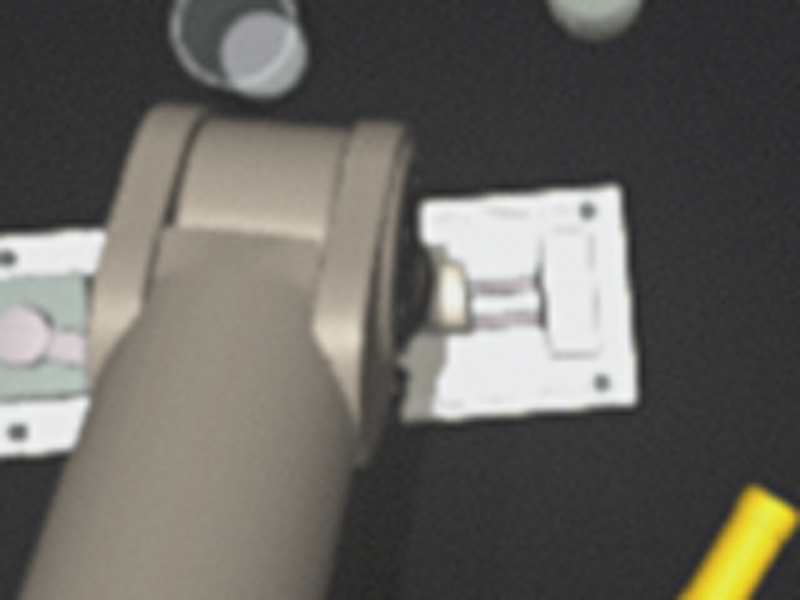

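The column sits over the open gap, aligned with the press (scene crop (325-530, 160-280)). I'll lower in two stages.

>>> apply_moves([
  [[-0.001, 0.001, 0.02], [-0.3, 0, 0]],
  [[-0.002, 0.002, 0.04], [-0.3, 0, 0]],
  [[-0.002, 0.002, 0.06], [-0.3, 0, 0]],
  [[-0.002, 0.002, 0.075], [-0.3, 0, 0]],
  [[-0.002, 0.002, 0.087], [-0.3, 0, 0]],
  [[-0.002, 0.002, 0.087], [-0.3, 0, 0]],
  [[-0.002, 0.002, 0.087], [-0.3, 0, 0]],
])

```text
t: 7.45
tcp_pos: [584.9, 41.3, 61.3]
orientation: [3.141, -0.0, 1.646]
contact_force: [0.2, -0.3, -2.0]
grip_width: 34.6
```

Run:
```python
from go import *
P=np.load("press.npz");O,xd,yd=P["O"],P["xd"],P["yd"]
T=O-48*yd
plan([(*T,38,94.39)])
from rig import r
for n in("scene",):
    c=r.camera(n);f=c["frame"]
    u,v=proj(c,[*T,60])[0].astype(int)
    cv2.imwrite(f"pics/p2_{n}.png",cv2.resize(f[v-75:v+75,u-80:u+120],None,fx=4,fy=4,interpolation=cv2.INTER_CUBIC))
```

```text
t 7.45 tcp [584.9  41.3  61.3] yaw [179.95  -0.    94.29] w 34.6 F [ 0.2 -0.3 -2. ] q [-0.52  0.59  0.46  1.93 -0.38  0.71  0.24]
(np.float32(584.3399), np.float32(43.90169), 38, 94.39) -> [0.0027, -0.0004, 0.0233] [0.05, -0.0, -0.1]
```

View pics/p2_scene.png

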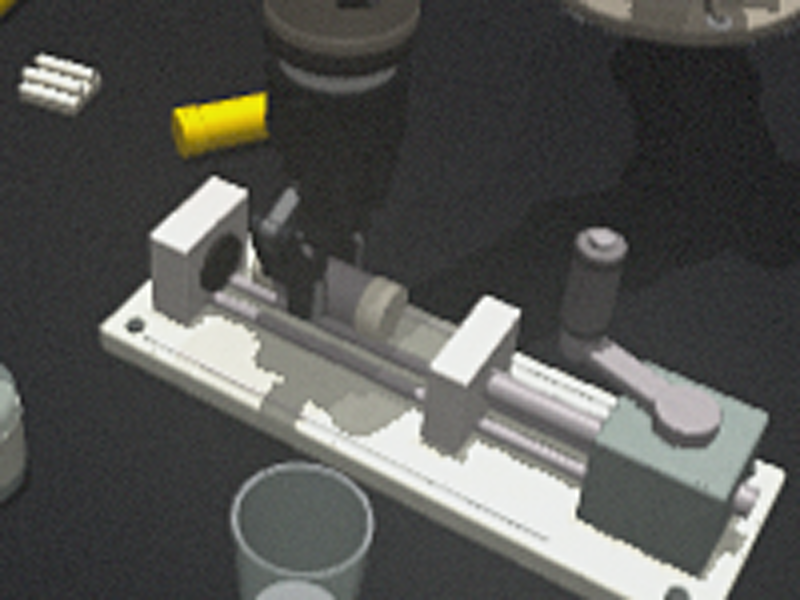

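The column hangs between stop and jaw with clearance at both ends (near end at (385,310), jaw at (430,350)). I'll lower to contact.

>>> apply_moves([
  [[0.001, 0, 0.006], [0, 0, 0]],
  [[0.003, 0, 0.012], [0, 0, 0]],
  [[0.003, 0, 0.017], [0, 0, 0]],
  [[0.003, 0, 0.021], [0, 0, 0]],
  [[0.003, 0, 0.022], [0, 0, 0]],
  [[0.003, 0, 0.022], [0, 0, 0]],
])

```text
t: 8.1
tcp_pos: [584.9, 44.3, 39.4]
orientation: [3.14, -0.0, 1.646]
contact_force: [0.4, -0.1, -1.7]
grip_width: 34.1
```

>>> apply_moves([
  [[0, 0, 0.001], [0, 0, 0]],
  [[0, 0, 0.002], [0, 0, 0]],
  [[0, 0, 0.002], [0, 0, 0]],
])

```text
t: 8.4
tcp_pos: [585.3, 44.2, 38.9]
orientation: [3.14, -0.001, 1.646]
contact_force: [-4.3, 0.7, 9.8]
grip_width: 34.4
```

It's resting on the rods, +10 N. I'll release and rise.

>>> apply_moves([
  [[0, 0, 0], [0, 0, 0]],
  [[0, 0, 0], [0, 0, 0]],
  [[0, 0, 0], [0, 0, 0]],
  [[0, 0, 0], [0, 0, 0]],
  [[0, 0, 0], [0, 0, 0]],
  [[0, 0, 0], [0, 0, 0]],
], gripper=-1)

```text
t: 9.0
tcp_pos: [585.3, 44.2, 38.8]
orientation: [3.14, -0.001, 1.646]
contact_force: [-0.4, 0.4, 0.1]
grip_width: 85.7
```

>>> apply_moves([
  [[0, 0, -0.01], [0, 0, 0]],
  [[0, 0, -0.03], [0, 0, 0]],
  [[0, 0, -0.055], [0, 0, 0]],
  [[0, 0, -0.085], [0, 0, 0]],
  [[0, 0, -0.115], [0, 0, 0]],
  [[0, 0, -0.145], [0, 0, 0]],
  [[0, 0, -0.175], [0, 0, 0]],
  [[0, 0, -0.175], [0, 0, 0]],
])

```text
t: 9.8
tcp_pos: [587.6, 43.8, 218.7]
orientation: [3.132, -0.002, 1.645]
contact_force: [0.3, 0.2, -0.8]
grip_width: 85.3
```

Run:
```python
from go import *
P=np.load("press.npz");O,xd,yd=P["O"],P["xd"],P["yd"]
T=O-48*yd
plan([])
from rig import r
import pickle
d={}
for n in("scene","top"):
    c=r.camera(n);f=c["frame"];d[n]=c
    u,v=proj(c,[*O,60])[0].astype(int)
    cv2.imwrite(f"pics/q_{n}.png",cv2.resize(f[v-60:v+60,u-80:u+80],None,fx=5,fy=5,interpolation=cv2.INTER_CUBIC))
pickle.dump(d,open("cams1.pkl","wb"))
```

```text
t 9.80 tcp [587.6  43.8 218.7] yaw [ 1.7945e+02 -1.3000e-01  9.4250e+01] w 85.3 F [ 0.3  0.2 -0.8] q [-0.62  0.38  0.57  1.82 -0.24  1.    0.12]
```

View pics/q_scene.png

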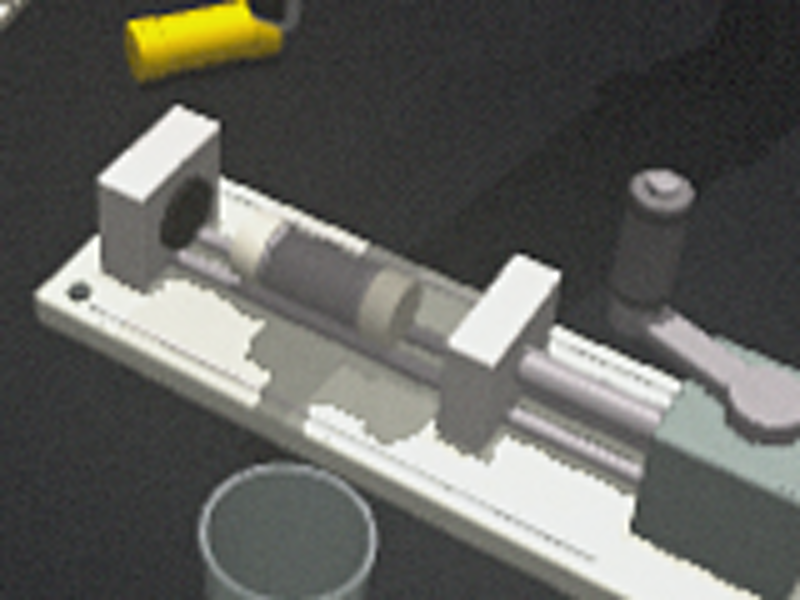

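View pics/q_top.png

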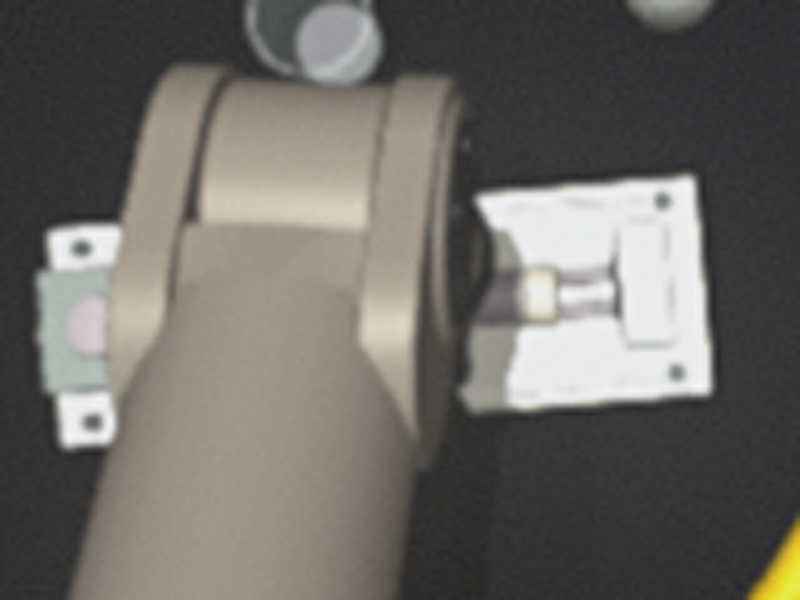

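The column lies straight in the groove, at scene crop (235-420, 215-345) and clear of both faces. Next is the sleeve.

Run:
```python
from go import *
plan([(551.8,188,215,94.25),(551.8,188,150,94.25),(551.8,188,111,94.25)])
```

```text
t 9.90 tcp [585.2  44.1 214.7] yaw [ 1.798e+02 -9.000e-02  9.428e+01] w 85.5 F [-0.3 -0.2  0.3] q [-0.62  0.39  0.57  1.82 -0.25  1.    0.12]
(551.8, 188, 215, 94.25) -> [0.146, -0.0226, -0.0001] [0.2, -0.09, 0.03]
(551.8, 188, 150, 94.25) -> [0.1459, -0.0228, 0.0649] [0.2, -0.09, 0.03]
(551.8, 188, 111, 94.25) -> [0.1459, -0.0229, 0.1039] [0.2, -0.09, 0.03]
```

>>> apply_moves([
  [[0.03, -0.005, 0], [0, 0, 0]],
  [[0.065, -0.01, 0], [0, 0, 0]],
  [[0.1, -0.015, 0], [0, 0, 0]],
  [[0.13, -0.02, 0], [0, 0, 0]],
  [[0.146, -0.023, 0], [0, 0, 0]],
  [[0.146, -0.023, 0], [0, 0, 0]],
  [[0.146, -0.023, 0], [0, 0, 0]],
])

```text
t: 10.6
tcp_pos: [551.4, 186.3, 214.4]
orientation: [3.139, -0.0, 1.645]
contact_force: [0.5, -0.7, -0.1]
grip_width: 85.6
```

Run:
```python
from go import *
plan([(551.8,188,150,94.25),(551.8,188,111,94.25)])
from rig import r
for n in("scene",):
    c=r.camera(n);f=c["frame"]
    u,v=proj(c,[552,188,160])[0].astype(int)
    cv2.imwrite(f"pics/s_{n}.png",cv2.resize(f[v-60:v+60,u-80:u+80],None,fx=5,fy=5,interpolation=cv2.INTER_CUBIC))
```

```text
t 10.60 tcp [551.4 186.3 214.4] yaw [ 1.7984e+02 -1.0000e-02  9.4230e+01] w 85.6 F [ 0.5 -0.7 -0.1] q [-0.85  0.37  0.54  1.83 -0.22  1.   -0.15]
(551.8, 188, 150, 94.25) -> [0.0016, 0.0004, 0.0644] [0.16, -0.01, -0.02]
(551.8, 188, 111, 94.25) -> [0.0016, 0.0003, 0.1034] [0.16, -0.01, -0.02]
```

View pics/s_scene.png

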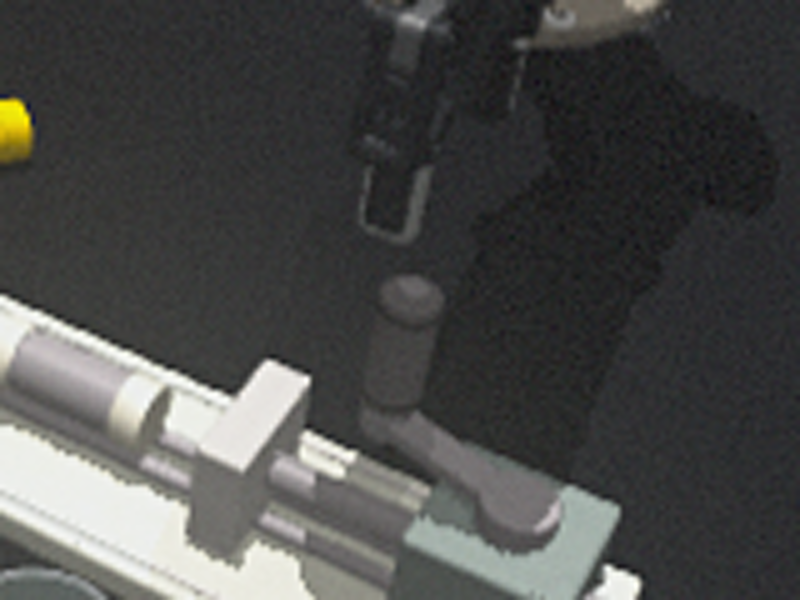

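Run:
```python
from go import *
import pickle
c=pickle.load(open("cams0.pkl","rb"))["scene"]
b=proj(c,[552,188,160])[0].astype(int)
y=np.radians(94.23);ty=np.array([np.sin(y),-np.cos(y),0])
p=np.array([551.4,186.3,227.])
for q in (p+43*ty,p-43*ty,p,[551.8,188,170]): print((proj(c,q)-b+[80,60])*5)
```

```text
[[384.72130997 229.27303167]]
[[471.52773451 119.13395516]]
[[429.75682581 172.13244385]]
[[408.98814848 283.94403366]]
```

The fingers and sleeve top land within about 5 enlarged px of prediction. I'll descend and pinch.

>>> apply_moves([
  [[0.002, 0, 0.02], [0, 0, 0]],
  [[0.002, 0, 0.04], [0, 0, 0]],
  [[0.002, 0, 0.06], [0, 0, 0]],
  [[0.002, 0, 0.08], [0, 0, 0]],
  [[0.002, 0, 0.095], [0, 0, 0]],
  [[0.002, 0, 0.103], [0, 0, 0]],
  [[0.002, 0, 0.103], [0, 0, 0]],
])

```text
t: 11.35
tcp_pos: [551.6, 186.5, 110.8]
orientation: [3.14, 0.001, 1.642]
contact_force: [-0.3, -0.3, 0.4]
grip_width: 85.3
```

>>> apply_moves([
  [[0, 0, 0], [0, 0, 0]],
  [[0, 0, 0], [0, 0, 0]],
  [[0, 0, 0], [0, 0, 0]],
  [[0, 0, 0], [0, 0, 0]],
  [[0, 0, 0], [0, 0, 0]],
  [[0, 0, 0], [0, 0, 0]],
  [[0, 0, 0], [0, 0, 0]],
  [[0, 0, 0], [0, 0, 0]],
  [[0, 0, 0], [0, 0, 0]],
], gripper=1)

```text
t: 12.25
tcp_pos: [551.6, 186.7, 111.4]
orientation: [3.14, 0.0, 1.642]
contact_force: [-2.2, -0.5, 6.0]
grip_width: 24.4
```

```bash
cat > crank.py <<'E'
from go import *
P=np.load("press.npz");O,xd,yd=P["O"].astype(float),P["xd"].astype(float),P["yd"].astype(float)
CA=np.load("ca.npy") if __import__("os").path.exists("ca.npy") else O+165*yd
def ang(w):
    v=w[:2]-CA;return np.arctan2(-(v@yd),v@xd),np.linalg.norm(v)
def pos(a,R=70): return CA+R*(np.cos(a)*xd-np.sin(a)*yd)
def report(s):
    a,R=ang(s["tcp_pos"]);t=-np.sin(a)*xd-np.cos(a)*yd;rad=np.cos(a)*xd-np.sin(a)*yd
    F=s["contact_force"][:2]
    print("t %.2f ang %.3f R %.1f z %.1f Ftan(resist) %.2f Frad %.2f w %.1f"%(s["t"],a,R,s["tcp_pos"][2],-F@t,F@rad,s["grip_width"]))
    return a,R
def rows(s,das,z,R=70,yaw=94.25):
    a,_=ang(s["tcp_pos"]);plan([(*pos(a+d,R).round(1),z,yaw) for d in das],s)
E
python3 -c "
from crank import *
s=st();a,R=report(s);rows(s,np.arange(1,13)*.1,s['tcp_pos'][2],R)"
```

```text
t 12.25 ang 1.879 R 71.5 z 111.4 Ftan(resist) -2.01 Frad 1.03 w 24.4
t 12.25 tcp [551.6 186.7 111.4] yaw [1.799e+02 2.000e-02 9.407e+01] w 24.4 F [-2.2 -0.5  6. ] q [-0.8   0.5   0.48  1.91 -0.31  0.8  -0.08]
(np.float64(544.7), np.float64(188.7), np.float64(111.43683488222675), 94.25) -> [0.0025, -0.0067, -0.0] [0.1, 0.02, -0.18]
(np.float64(538.1), np.float64(191.3), np.float64(111.43683488222675), 94.25) -> [0.0056, -0.0131, -0.0] [0.1, 0.02, -0.18]
(np.float64(531.8), np.float64(194.6), np.float64(111.43683488222675), 94.25) -> [0.0093, -0.0192, -0.0] [0.1, 0.02, -0.18]
(np.float64(525.8), np.float64(198.6), np.float64(111.43683488222675), 94.25) -> [0.0137, -0.0249, -0.0] [0.1, 0.02, -0.18]
(np.float64(520.2), np.float64(203.1), np.float64(111.43683488222675), 94.25) -> [0.0186, -0.0302, -0.0001] [0.1, 0.02, -0.18]
(np.float64(515.2), np.float64(208.1), np.float64(111.43683488222675), 94.25) -> [0.024, -0.0348, -0.0001] [0.1, 0.02, -0.18]
(np.float64(510.6), np.float64(213.6), np.float64(111.43683488222675), 94.25) -> [0.0298, -0.039, -0.0001] [0.1, 0.02, -0.18]
(np.float64(506.7), np.float64(219.6), np.float64(111.43683488222675), 94.25) -> [0.036, -0.0425, -0.0001] [0.1, 0.02, -0.18]
(np.float64(503.3), np.float64(225.9), np.float64(111.43683488222675), 94.25) -> [0.0426, -0.0454, -0.0001] [0.1, 0.02, -0.18]
(np.float64(500.6), np.float64(232.5), np.float64(111.43683488222675), 94.25) -> [0.0493, -0.0476, -0.0001] [0.1, 0.02, -0.18]
(np.float64(498.5), np.float64(239.3), np.float64(111.43683488222675), 94.25) -> [0.0563, -0.0492, -0.0001] [0.1, 0.02, -0.18]
(np.float64(497.2), np.float64(246.4), np.float64(111.43683488222675), 94.25) -> [0.0634, -0.05, -0.0001] [0.1, 0.02, -0.18]
```

The sleeve is held at 24 mm wide. I'll start winding gently.

>>> apply_moves([
  [[0.0025, -0.0067, 0], [0, 0, 0]],
  [[0.0056, -0.0131, 0], [0, 0, 0]],
  [[0.0093, -0.0192, 0], [0, 0, 0]],
  [[0.0137, -0.0249, 0], [0, 0, 0]],
  [[0.0186, -0.03, 0], [0, 0, 0]],
  [[0.024, -0.0346, 0], [0, 0, 0]],
  [[0.0298, -0.0387, 0], [0, 0, 0]],
  [[0.036, -0.0422, 0], [0, 0, 0]],
  [[0.0426, -0.0451, 0], [0, 0, 0]],
  [[0.0493, -0.0473, 0], [0, 0, 0]],
  [[0.0563, -0.0488, 0], [0, 0, 0]],
  [[0.0634, -0.0496, 0], [0, 0, 0]],
])

```text
t: 13.45
tcp_pos: [497.8, 243.5, 111.5]
orientation: [3.14, 0.003, 1.639]
contact_force: [0.4, -7.5, 4.4]
grip_width: 24.6
```

```bash
python3 -c "
from crank import *
s=st();a,R=report(s);rows(s,np.arange(1,13)*.15,111.4,70)"
```

```text
t 13.45 ang 3.038 R 71.4 z 111.5 Ftan(resist) 7.49 Frad 0.96 w 24.6
t 13.45 tcp [497.8 243.5 111.5] yaw [179.92   0.2   93.93] w 24.6 F [ 0.4 -7.5  4.4] q [-0.94  0.46  0.48  1.98 -0.3   0.77 -0.22]
(np.float64(498.1), np.float64(254.2), 111.4, 94.25) -> [0.0107, 0.001, 0.0] [0.08, 0.2, -0.32]
(np.float64(498.5), np.float64(264.6), 111.4, 94.25) -> [0.021, 0.0021, 0.0] [0.08, 0.2, -0.32]
(np.float64(500.6), np.float64(274.9), 111.4, 94.25) -> [0.0311, 0.0049, -0.0] [0.08, 0.2, -0.32]
(np.float64(504.1), np.float64(284.8), 111.4, 94.25) -> [0.0408, 0.0091, -0.0001] [0.08, 0.2, -0.32]
(np.float64(509.1), np.float64(294.0), 111.4, 94.25) -> [0.0496, 0.0147, -0.0001] [0.08, 0.2, -0.32]
(np.float64(515.4), np.float64(302.4), 111.4, 94.25) -> [0.0576, 0.0216, -0.0001] [0.08, 0.2, -0.32]
(np.float64(522.9), np.float64(309.8), 111.4, 94.25) -> [0.0644, 0.0296, -0.0001] [0.08, 0.2, -0.32]
(np.float64(531.4), np.float64(315.9), 111.4, 94.25) -> [0.0699, 0.0385, -0.0001] [0.08, 0.2, -0.32]
(np.float64(540.7), np.float64(320.7), 111.4, 94.25) -> [0.0741, 0.0481, -0.0001] [0.08, 0.2, -0.32]
(np.float64(550.7), np.float64(324.1), 111.4, 94.25) -> [0.0768, 0.0583, -0.0001] [0.08, 0.2, -0.32]
(np.float64(561.0), np.float64(325.9), 111.4, 94.25) -> [0.0779, 0.0687, -0.0001] [0.08, 0.2, -0.32]
(np.float64(571.5), np.float64(326.2), 111.4, 94.25) -> [0.0775, 0.0792, -0.0001] [0.08, 0.2, -0.32]
```

The crank turns freely at about 7.5 N tangential. Continuing.

>>> apply_moves([
  [[0.0107, 0.001, 0], [0, 0, 0]],
  [[0.021, 0.0021, 0], [0, 0, 0]],
  [[0.0311, 0.0047, 0], [0, 0, 0]],
  [[0.0408, 0.0089, 0], [0, 0, 0]],
  [[0.0498, 0.0145, 0], [0, 0, 0]],
  [[0.0578, 0.0214, 0], [0, 0, 0]],
  [[0.0646, 0.0294, 0], [0, 0, 0]],
  [[0.0702, 0.0384, 0], [0, 0, 0]],
  [[0.0745, 0.0481, 0], [0, 0, 0]],
  [[0.0772, 0.0583, 0], [0, 0, 0]],
  [[0.0783, 0.0687, 0], [0, 0, 0]],
  [[0.0779, 0.0792, 0], [0, 0, 0]],
])

```text
t: 14.65
tcp_pos: [569.9, 325.1, 111.4]
orientation: [-3.138, 0.006, 1.639]
contact_force: [-7.9, -6.4, 8.9]
grip_width: 24.8
```

```bash
python3 -c "
from crank import *
s=st();a,R=report(s);rows(s,np.arange(1,13)*.15,111.4,70.5)"
```

```text
t 14.65 ang -1.468 R 68.9 z 111.4 Ftan(resist) 7.76 Frad -6.60 w 24.8
t 14.65 tcp [569.9 325.1 111.4] yaw [-179.82    0.33   93.92] w 24.8 F [-7.9 -6.4  8.9] q [-0.94  0.61  0.46  1.72 -0.33  0.89 -0.27]
(np.float64(580.4), np.float64(325.7), 111.4, 94.25) -> [-0.0001, 0.0106, -0.0] [-0.18, 0.32, -0.33]
(np.float64(590.6), np.float64(323.1), 111.4, 94.25) -> [-0.0034, 0.0206, -0.0] [-0.18, 0.32, -0.33]
(np.float64(600.4), np.float64(318.9), 111.4, 94.25) -> [-0.0083, 0.03, -0.0] [-0.18, 0.32, -0.33]
(np.float64(609.4), np.float64(313.4), 111.4, 94.25) -> [-0.0144, 0.0386, -0.0] [-0.18, 0.32, -0.33]
(np.float64(617.4), np.float64(306.6), 111.4, 94.25) -> [-0.0217, 0.0462, -0.0] [-0.18, 0.32, -0.33]
(np.float64(624.4), np.float64(298.6), 111.4, 94.25) -> [-0.0302, 0.0526, 0.0] [-0.18, 0.32, -0.33]
(np.float64(630.1), np.float64(289.7), 111.4, 94.25) -> [-0.0394, 0.0577, 0.0001] [-0.18, 0.32, -0.33]
(np.float64(634.4), np.float64(280.1), 111.4, 94.25) -> [-0.0493, 0.0613, 0.0001] [-0.18, 0.32, -0.33]
(np.float64(637.2), np.float64(269.9), 111.4, 94.25) -> [-0.0597, 0.0634, 0.0002] [-0.18, 0.32, -0.33]
(np.float64(638.5), np.float64(259.4), 111.4, 94.25) -> [-0.0702, 0.064, 0.0002] [-0.18, 0.32, -0.33]
(np.float64(638.1), np.float64(248.8), 111.4, 94.25) -> [-0.0808, 0.0629, 0.0003] [-0.18, 0.32, -0.33]
(np.float64(636.2), np.float64(238.4), 111.4, 94.25) -> [-0.091, 0.0603, 0.0003] [-0.18, 0.32, -0.33]
```

```bash
python3 -c "
import numpy as np; np.save('ca.npy',np.array([567.0,255.0]))
from crank import *
s=st();a,R=report(s);rows(s,np.arange(1,13)*.15,112.4,70)"
```

```text
t 14.65 ang -1.453 R 70.2 z 111.4 Ftan(resist) 7.66 Frad -6.71 w 24.8
t 14.65 tcp [569.9 325.1 111.4] yaw [-179.82    0.33   93.92] w 24.8 F [-7.9 -6.4  8.9] q [-0.94  0.61  0.46  1.72 -0.33  0.89 -0.27]
(np.float64(580.3), np.float64(323.7), 112.4, 94.25) -> [-0.0021, 0.0103, -0.001] [-0.18, 0.32, -0.33]
(np.float64(590.4), np.float64(321.0), 112.4, 94.25) -> [-0.0055, 0.0202, -0.001] [-0.18, 0.32, -0.33]
(np.float64(600.0), np.float64(316.7), 112.4, 94.25) -> [-0.0105, 0.0295, -0.001] [-0.18, 0.32, -0.33]
(np.float64(608.8), np.float64(311.1), 112.4, 94.25) -> [-0.0166, 0.0379, -0.001] [-0.18, 0.32, -0.33]
(np.float64(616.8), np.float64(304.2), 112.4, 94.25) -> [-0.0241, 0.0454, -0.001] [-0.18, 0.32, -0.33]
(np.float64(623.6), np.float64(296.2), 112.4, 94.25) -> [-0.0325, 0.0516, -0.001] [-0.18, 0.32, -0.33]
(np.float64(629.1), np.float64(287.3), 112.4, 94.25) -> [-0.0418, 0.0565, -0.0009] [-0.18, 0.32, -0.33]
(np.float64(633.2), np.float64(277.7), 112.4, 94.25) -> [-0.0516, 0.06, -0.0009] [-0.18, 0.32, -0.33]
(np.float64(635.9), np.float64(267.5), 112.4, 94.25) -> [-0.062, 0.0619, -0.0008] [-0.18, 0.32, -0.33]
(np.float64(637.0), np.float64(257.1), 112.4, 94.25) -> [-0.0724, 0.0623, -0.0008] [-0.18, 0.32, -0.33]
(np.float64(636.5), np.float64(246.6), 112.4, 94.25) -> [-0.0829, 0.0611, -0.0007] [-0.18, 0.32, -0.33]
(np.float64(634.5), np.float64(236.3), 112.4, 94.25) -> [-0.093, 0.0584, -0.0006] [-0.18, 0.32, -0.33]
```

>>> apply_moves([
  [[-0.002, 0.0103, -0.001], [0, 0, 0]],
  [[-0.0055, 0.0202, -0.001], [0, 0, 0]],
  [[-0.0103, 0.0295, -0.001], [0, 0, 0]],
  [[-0.0165, 0.0379, -0.001], [0, 0, 0]],
  [[-0.024, 0.0454, -0.001], [0, 0, 0]],
  [[-0.0325, 0.0516, -0.001], [0, 0, 0]],
  [[-0.0418, 0.0565, -0.001], [0, 0, 0]],
  [[-0.0516, 0.06, -0.001], [0, 0, 0]],
  [[-0.062, 0.0619, -0.001], [0, 0, 0]],
  [[-0.0724, 0.0623, -0.001], [0, 0, 0]],
  [[-0.0829, 0.0611, -0.001], [0, 0, 0]],
  [[-0.093, 0.0584, -0.001], [0, 0, 0]],
])

```text
t: 15.85
tcp_pos: [635.1, 239.8, 111.8]
orientation: [3.142, 0.002, 1.642]
contact_force: [6.9, 6.6, -11.2]
grip_width: 24.6
```

```bash
python3 -c "
from crank import *
s=st();a,R=report(s);rows(s,np.arange(1,9)*.07,112.4,70)"
```

```text
t 15.85 ang 0.296 R 69.8 z 111.8 Ftan(resist) 7.97 Frad 5.33 w 24.6
t 15.85 tcp [635.1 239.8 111.8] yaw [1.800e+02 1.300e-01 9.407e+01] w 24.6 F [  6.9   6.6 -11.2] q [-0.76  0.64  0.46  1.67 -0.34  0.91 -0.11]
(np.float64(634.1), np.float64(235.0), 112.4, 94.25) -> [-0.0047, -0.0014, -0.0005] [0.0, 0.13, -0.18]
(np.float64(632.5), np.float64(230.4), 112.4, 94.25) -> [-0.0092, -0.0033, -0.0005] [0.0, 0.13, -0.18]
(np.float64(630.6), np.float64(225.8), 112.4, 94.25) -> [-0.0136, -0.0055, -0.0005] [0.0, 0.13, -0.18]
(np.float64(628.4), np.float64(221.5), 112.4, 94.25) -> [-0.0178, -0.008, -0.0005] [0.0, 0.13, -0.18]
(np.float64(626.0), np.float64(217.3), 112.4, 94.25) -> [-0.0218, -0.0107, -0.0005] [0.0, 0.13, -0.18]
(np.float64(623.2), np.float64(213.2), 112.4, 94.25) -> [-0.0257, -0.0138, -0.0005] [0.0, 0.13, -0.18]
(np.float64(620.1), np.float64(209.4), 112.4, 94.25) -> [-0.0293, -0.0171, -0.0005] [0.0, 0.13, -0.18]
(np.float64(616.8), np.float64(205.8), 112.4, 94.25) -> [-0.0326, -0.0207, -0.0005] [0.0, 0.13, -0.18]
```

Run:
```python
import numpy as np; np.save('ca.npy',np.array([567.6,255.2]))
from crank import *
from rig import r
c=r.camera("scene");f=c["frame"]
u,v=proj(c,[*(O-60*yd),51])[0].astype(int)
cv2.imwrite("pics/w1.png",cv2.resize(f[v-50:v+50,u-55:u+75],None,fx=6,fy=6,interpolation=cv2.INTER_CUBIC))
s=st();report(s);rows(s,np.arange(1,9)*.1,111.6,70)
```

```text
t 15.90 ang 0.342 R 69.3 z 111.8 Ftan(resist) 4.99 Frad 2.72 w 25.0
t 15.90 tcp [634.5 237.  111.8] yaw [-179.9     0.23   93.93] w 25.0 F [ 3.9  4.1 -7.7] q [-0.76  0.64  0.46  1.67 -0.34  0.91 -0.11]
(np.float64(633.0), np.float64(230.2), 111.6, 94.25) -> [-0.0067, -0.0019, 0.0002] [-0.1, 0.22, -0.32]
(np.float64(630.2), np.float64(223.8), 111.6, 94.25) -> [-0.0129, -0.0052, 0.0002] [-0.1, 0.22, -0.32]
(np.float64(626.7), np.float64(217.7), 111.6, 94.25) -> [-0.0187, -0.0091, 0.0002] [-0.1, 0.22, -0.32]
(np.float64(622.7), np.float64(212.0), 111.6, 94.25) -> [-0.0242, -0.0135, 0.0003] [-0.1, 0.22, -0.32]
(np.float64(618.1), np.float64(206.7), 111.6, 94.25) -> [-0.0291, -0.0184, 0.0003] [-0.1, 0.22, -0.32]
(np.float64(613.0), np.float64(201.9), 111.6, 94.25) -> [-0.0336, -0.0238, 0.0003] [-0.1, 0.22, -0.32]
(np.float64(607.4), np.float64(197.6), 111.6, 94.25) -> [-0.0375, -0.0297, 0.0004] [-0.1, 0.22, -0.32]
(np.float64(601.5), np.float64(194.0), 111.6, 94.25) -> [-0.0407, -0.0358, 0.0004] [-0.1, 0.22, -0.32]
```

View pics/w1.png

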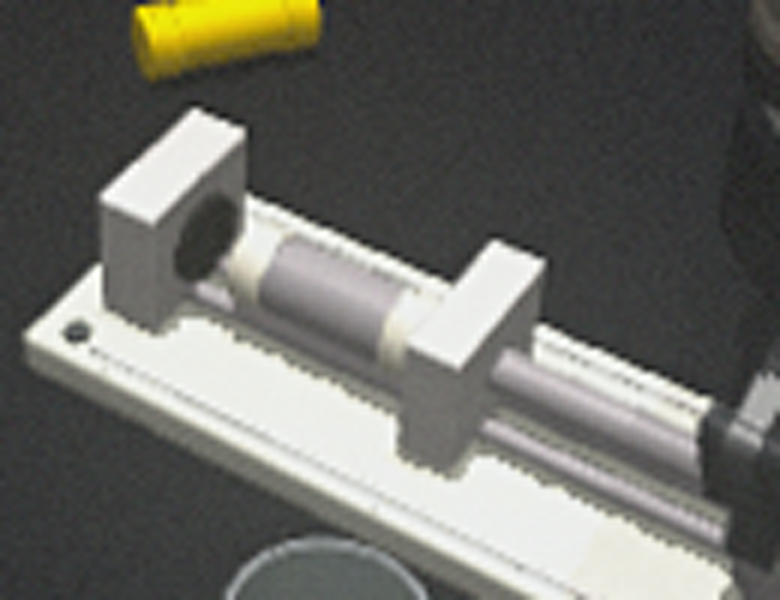

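The jaw at crop (405-540, 245-470) now pushes the column, and there is still a gap of roughly 15 mm to the stop disc (210,240). I'll continue, checking force more often.

>>> apply_moves([
  [[-0.0067, -0.0017, 0], [0, 0, 0]],
  [[-0.0129, -0.0049, 0], [0, 0, 0]],
  [[-0.0187, -0.009, 0], [0, 0, 0]],
  [[-0.0242, -0.0135, 0], [0, 0, 0]],
  [[-0.0291, -0.0184, 0], [0, 0, 0]],
  [[-0.0336, -0.0238, 0], [0, 0, 0]],
  [[-0.0375, -0.0297, 0], [0, 0, 0]],
  [[-0.0407, -0.0358, 0], [0, 0, 0]],
])

```text
t: 16.7
tcp_pos: [603.1, 195.1, 111.8]
orientation: [3.139, 0.003, 1.64]
contact_force: [7.4, 3.0, -8.3]
grip_width: 24.8
```

Run:
```python
from crank import *
from rig import r
s=st();report(s)
c=r.camera("scene");f=c["frame"]
u,v=proj(c,[*(O-60*yd),51])[0].astype(int)
cv2.imwrite("pics/w2.png",cv2.resize(f[v-50:v+50,u-55:u+75],None,fx=6,fy=6,interpolation=cv2.INTER_CUBIC))
s=st();report(s);rows(s,np.arange(1,7)*.06,111.6,70)
```

```text
t 16.70 ang 1.114 R 69.8 z 111.8 Ftan(resist) 7.90 Frad 1.17 w 24.8
t 16.75 ang 1.132 R 69.8 z 111.7 Ftan(resist) 5.51 Frad 0.33 w 24.5
t 16.75 tcp [602.  194.5 111.7] yaw [179.92   0.18  93.95] w 24.5 F [ 5.   2.4 -6. ] q [-0.75  0.58  0.46  1.79 -0.33  0.85 -0.06]
(np.float64(598.4), np.float64(192.3), 111.6, 94.25) -> [-0.0019, -0.0038, 0.0001] [0.08, 0.18, -0.3]
(np.float64(594.6), np.float64(190.6), 111.6, 94.25) -> [-0.0034, -0.0077, 0.0001] [0.08, 0.18, -0.3]
(np.float64(590.7), np.float64(189.1), 111.6, 94.25) -> [-0.0046, -0.0117, 0.0001] [0.08, 0.18, -0.3]
(np.float64(586.7), np.float64(187.8), 111.6, 94.25) -> [-0.0056, -0.0157, 0.0001] [0.08, 0.18, -0.3]
(np.float64(582.6), np.float64(186.8), 111.6, 94.25) -> [-0.0063, -0.0199, 0.0001] [0.08, 0.18, -0.3]
(np.float64(578.5), np.float64(186.0), 111.6, 94.25) -> [-0.0069, -0.024, 0.0001] [0.08, 0.18, -0.3]
```

View pics/w2.png

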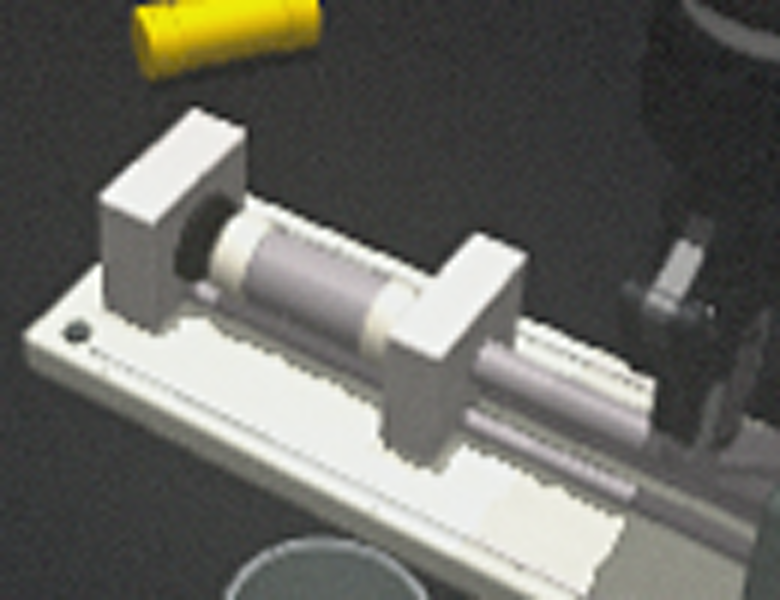

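Crank at 7.41 rad, column close to the stop. From here small steps, all at the same slow rate, to get a baseline.

>>> apply_moves([
  [[-0.0019, -0.0038, 0], [0, 0, 0]],
  [[-0.0034, -0.0077, 0], [0, 0, 0]],
  [[-0.0046, -0.0117, 0], [0, 0, 0]],
  [[-0.0056, -0.0157, 0], [0, 0, 0]],
])

```text
t: 17.15
tcp_pos: [588.5, 188.4, 111.7]
orientation: [3.135, 0.003, 1.64]
contact_force: [6.3, 1.4, -5.8]
grip_width: 24.7
```

Run:
```python
from crank import *
s=st();report(s);rows(s,np.arange(1,5)*.05,111.6,70)
```

```text
t 17.15 ang 1.343 R 70.0 z 111.7 Ftan(resist) 6.41 Frad 0.55 w 24.7
t 17.15 tcp [588.5 188.4 111.7] yaw [1.7965e+02 1.6000e-01 9.3960e+01] w 24.7 F [ 6.3  1.4 -5.8] q [-0.76  0.55  0.47  1.83 -0.32  0.83 -0.06]
(np.float64(585.2), np.float64(187.4), 111.6, 94.25) -> [-0.0008, -0.0034, 0.0001] [0.35, 0.16, -0.29]
(np.float64(581.8), np.float64(186.7), 111.6, 94.25) -> [-0.0013, -0.0068, 0.0001] [0.35, 0.16, -0.29]
(np.float64(578.3), np.float64(186.0), 111.6, 94.25) -> [-0.0017, -0.0104, 0.0001] [0.35, 0.16, -0.29]
(np.float64(574.9), np.float64(185.6), 111.6, 94.25) -> [-0.0019, -0.0138, 0.0] [0.35, 0.16, -0.29]
```

>>> apply_moves([
  [[-0.0008, -0.0034, 0], [0.3, 0, 0]],
  [[-0.0013, -0.0068, 0], [0.3, 0, 0]],
  [[-0.0017, -0.0104, 0], [0.3, 0, 0]],
  [[-0.0019, -0.0138, 0], [0.3, 0, 0]],
])

```text
t: 17.55
tcp_pos: [576.8, 185.7, 111.7]
orientation: [3.136, 0.003, 1.64]
contact_force: [8.4, -0.4, -6.4]
grip_width: 24.9
```

Run:
```python
from crank import *
s=st();report(s);rows(s,np.arange(1,5)*.05,111.6,70)
```

```text
t 17.55 ang 1.515 R 70.1 z 111.7 Ftan(resist) 8.23 Frad 1.53 w 24.9
t 17.55 tcp [576.8 185.7 111.7] yaw [1.7968e+02 1.7000e-01 9.3950e+01] w 24.9 F [ 8.4 -0.4 -6.4] q [-0.77  0.54  0.47  1.86 -0.32  0.82 -0.07]
(np.float64(573.3), np.float64(185.4), 111.6, 94.25) -> [-0.0001, -0.0035, 0.0001] [0.32, 0.18, -0.3]
(np.float64(569.8), np.float64(185.2), 111.6, 94.25) -> [-0.0, -0.0071, 0.0001] [0.32, 0.18, -0.3]
(np.float64(566.3), np.float64(185.2), 111.6, 94.25) -> [0.0002, -0.0105, 0.0001] [0.32, 0.18, -0.3]
(np.float64(562.9), np.float64(185.4), 111.6, 94.25) -> [0.0006, -0.0139, 0.0] [0.32, 0.18, -0.3]
```

Up to 8.2 N from 6.4. That may be the onset, so I'll look and go smaller.

Run:
```python
from crank import *
from rig import r
c=r.camera("scene");f=c["frame"]
u,v=proj(c,[*(O-90*yd),51])[0].astype(int)
cv2.imwrite("pics/w3.png",cv2.resize(f[v-35:v+35,u-45:u+50],None,fx=8,fy=8,interpolation=cv2.INTER_CUBIC))
s=st();report(s);rows(s,[.03,.06],111.6,70)
```

```text
t 17.60 ang 1.523 R 70.1 z 111.7 Ftan(resist) 5.46 Frad 1.27 w 24.6
t 17.60 tcp [576.3 185.6 111.7] yaw [179.71   0.18  93.95] w 24.6 F [ 5.6 -0.6 -6.2] q [-0.77  0.54  0.47  1.86 -0.32  0.82 -0.07]
(np.float64(574.2), np.float64(185.5), 111.6, 94.25) -> [0.0, -0.0021, 0.0001] [0.29, 0.18, -0.3]
(np.float64(572.1), np.float64(185.3), 111.6, 94.25) -> [-0.0, -0.0042, 0.0001] [0.29, 0.18, -0.3]
```

View pics/w3.png

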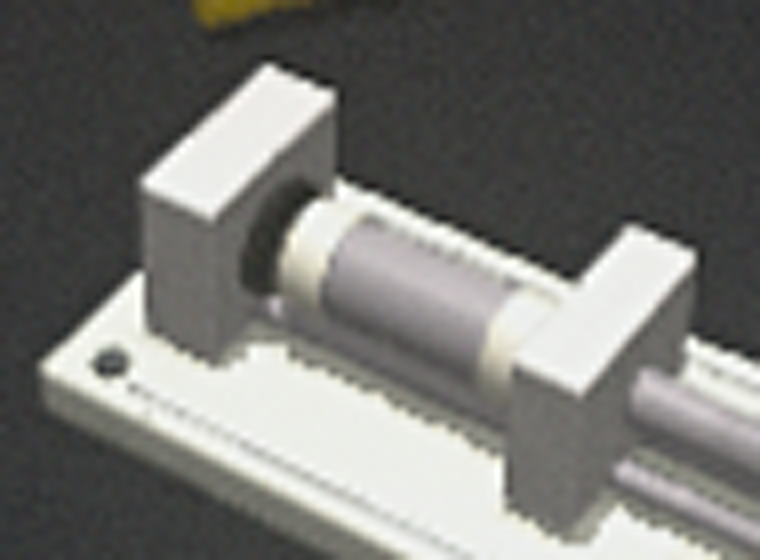

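Held force is 5.5 N, the same as earlier when free, so no bite yet. The column end is almost at the disc, crop (285,250). From here each step ends with a hold row.

>>> apply_moves([
  [[0, -0.0025, 0], [0.3, 0, 0]],
  [[0, -0.005, 0], [0.3, 0, 0]],
  [[0.0001, -0.0075, 0], [0.3, 0, 0]],
  [[0.0001, -0.0075, 0], [0.3, 0, 0]],
])

```text
t: 18.0
tcp_pos: [570.4, 185.1, 111.7]
orientation: [3.138, 0.003, 1.639]
contact_force: [7.0, 0.1, -6.3]
grip_width: 24.7
```

Run:
```python
from crank import *
s=st();report(s);rows(s,[.03,.06,.1],111.6,70)
```

```text
t 18.00 ang 1.607 R 70.1 z 111.7 Ftan(resist) 6.95 Frad 0.19 w 24.7
t 18.00 tcp [570.4 185.1 111.7] yaw [179.78   0.2   93.93] w 24.7 F [ 7.   0.1 -6.3] q [-0.77  0.53  0.47  1.87 -0.31  0.81 -0.07]
(np.float64(568.3), np.float64(185.2), 111.6, 94.25) -> [0.0002, -0.0021, 0.0001] [0.22, 0.2, -0.32]
(np.float64(566.2), np.float64(185.2), 111.6, 94.25) -> [0.0004, -0.0042, 0.0001] [0.22, 0.2, -0.32]
(np.float64(563.4), np.float64(185.3), 111.6, 94.25) -> [0.0007, -0.007, 0.0001] [0.22, 0.2, -0.32]
```

>>> apply_moves([
  [[0.0002, -0.0025, 0], [0.2, 0, 0]],
  [[0.0004, -0.005, 0], [0.2, 0, 0]],
  [[0.0007, -0.0075, 0], [0.2, 0, 0]],
  [[0.0007, -0.0075, 0], [0.2, 0, 0]],
])

```text
t: 18.4
tcp_pos: [564.5, 185.1, 111.7]
orientation: [3.137, 0.004, 1.639]
contact_force: [6.4, -0.5, -5.9]
grip_width: 24.8
```

Run:
```python
from crank import *
s=st();report(s);rows(s,[.03,.06,.1],111.6,70)
```

```text
t 18.40 ang 1.692 R 70.2 z 111.7 Ftan(resist) 6.42 Frad 0.19 w 24.8
t 18.40 tcp [564.5 185.1 111.7] yaw [179.75   0.23  93.91] w 24.8 F [ 6.4 -0.5 -5.9] q [-0.78  0.52  0.47  1.88 -0.31  0.81 -0.08]
(np.float64(562.4), np.float64(185.4), 111.6, 94.25) -> [0.0005, -0.0021, 0.0001] [0.25, 0.23, -0.34]
(np.float64(560.3), np.float64(185.6), 111.6, 94.25) -> [0.0008, -0.0041, 0.0001] [0.25, 0.23, -0.34]
(np.float64(557.5), np.float64(185.9), 111.6, 94.25) -> [0.0013, -0.0069, 0.0] [0.25, 0.23, -0.34]
```

Angle 7.97, still free (6.4–6.9 N is the baseline with this protocol).

>>> apply_moves([
  [[0.0005, -0.0025, 0], [0.2, 0.2, 0]],
  [[0.0009, -0.005, 0], [0.2, 0.2, 0]],
  [[0.0014, -0.0075, 0], [0.2, 0.2, 0]],
  [[0.0014, -0.0075, 0], [0.2, 0.2, 0]],
])

```text
t: 18.8
tcp_pos: [558.4, 185.5, 111.7]
orientation: [3.137, 0.001, 1.639]
contact_force: [6.7, -0.6, -5.7]
grip_width: 24.7
```

Run:
```python
from crank import *
s=st();report(s);rows(s,[.03,.06,.1],111.6,70)
```

```text
t 18.80 ang 1.778 R 70.3 z 111.7 Ftan(resist) 6.69 Frad -0.30 w 24.7
t 18.80 tcp [558.4 185.5 111.7] yaw [1.7973e+02 7.0000e-02 9.3880e+01] w 24.7 F [ 6.7 -0.6 -5.7] q [-0.78  0.51  0.47  1.9  -0.31  0.8  -0.08]
(np.float64(556.4), np.float64(186.1), 111.6, 94.25) -> [0.0007, -0.002, 0.0001] [0.27, 0.08, -0.37]
(np.float64(554.3), np.float64(186.5), 111.6, 94.25) -> [0.0012, -0.0041, 0.0001] [0.27, 0.08, -0.37]
(np.float64(551.6), np.float64(187.1), 111.6, 94.25) -> [0.002, -0.0067, 0.0] [0.27, 0.08, -0.37]
```

>>> apply_moves([
  [[0.0007, -0.0025, 0], [0.2, 0, 0]],
  [[0.0013, -0.005, 0], [0.2, 0, 0]],
  [[0.002, -0.0073, 0], [0.2, 0, 0]],
  [[0.002, -0.0073, 0], [0.2, 0, 0]],
])

```text
t: 19.2
tcp_pos: [552.6, 186.5, 111.7]
orientation: [3.137, 0.002, 1.638]
contact_force: [5.7, -1.0, -6.2]
grip_width: 24.4
```

Run:
```python
from crank import *
from rig import r
s=st();report(s);rows(s,[.03,.06,.1],111.6,70)
c=r.camera("scene");f=c["frame"]
u,v=proj(c,[*(O-90*yd),51])[0].astype(int)
cv2.imwrite("pics/w4.png",cv2.resize(f[v-35:v+35,u-45:u+50],None,fx=8,fy=8,interpolation=cv2.INTER_CUBIC))
report(st())
```

```text
t 19.20 ang 1.862 R 70.3 z 111.7 Ftan(resist) 5.83 Frad -0.24 w 24.4
t 19.20 tcp [552.6 186.5 111.7] yaw [1.7971e+02 1.2000e-01 9.3840e+01] w 24.4 F [ 5.7 -1.  -6.2] q [-0.79  0.5   0.47  1.91 -0.31  0.79 -0.09]
(np.float64(550.6), np.float64(187.3), 111.6, 94.25) -> [0.0009, -0.002, 0.0001] [0.29, 0.13, -0.41]
(np.float64(548.6), np.float64(187.8), 111.6, 94.25) -> [0.0016, -0.0039, 0.0001] [0.29, 0.13, -0.41]
(np.float64(545.9), np.float64(188.6), 111.6, 94.25) -> [0.0026, -0.0066, 0.0] [0.29, 0.13, -0.41]
t 19.25 ang 1.862 R 70.3 z 111.7 Ftan(resist) 6.44 Frad -0.23 w 24.9
```

View pics/w4.png

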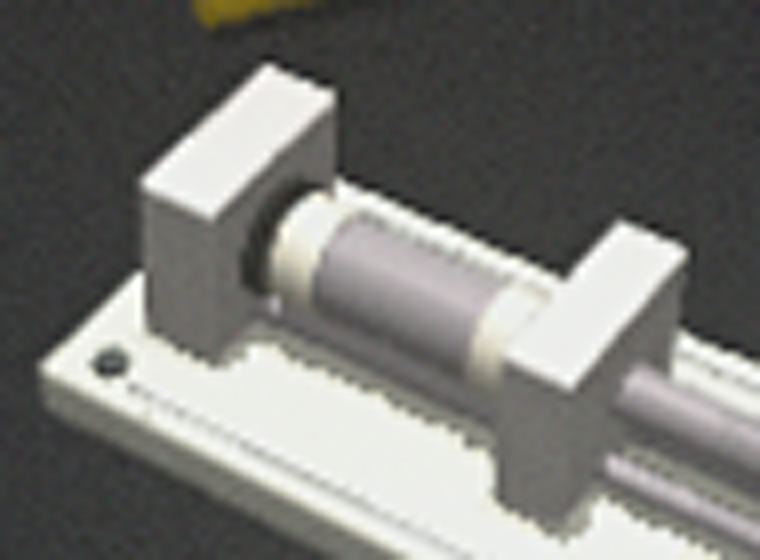

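Still free at 8.145 rad (5.8–6.4 N). The column end has moved closer to the disc. Continuing.

>>> apply_moves([
  [[0.0009, -0.0025, 0], [0.2, 0, 0]],
  [[0.0019, -0.0049, 0], [0.2, 0, 0]],
  [[0.0029, -0.0072, 0], [0.2, 0, 0]],
  [[0.0029, -0.0072, 0], [0.2, 0, 0]],
])

```text
t: 19.65
tcp_pos: [546.7, 188.0, 111.7]
orientation: [3.137, 0.003, 1.637]
contact_force: [6.3, -1.7, -5.6]
grip_width: 24.7
```

Run:
```python
from crank import *
s=st();report(s);rows(s,[.03,.06,.1],111.6,70)
```

```text
t 19.65 ang 1.949 R 70.4 z 111.7 Ftan(resist) 6.53 Frad -0.30 w 24.7
t 19.65 tcp [546.7 188.  111.7] yaw [179.72   0.2   93.8 ] w 24.7 F [ 6.3 -1.7 -5.6] q [-0.8   0.5   0.48  1.92 -0.31  0.79 -0.1 ]
(np.float64(544.8), np.float64(189.0), 111.6, 94.25) -> [0.0012, -0.0018, 0.0001] [0.28, 0.2, -0.45]
(np.float64(542.9), np.float64(189.7), 111.6, 94.25) -> [0.002, -0.0037, 0.0001] [0.28, 0.2, -0.45]
(np.float64(540.3), np.float64(190.8), 111.6, 94.25) -> [0.0032, -0.0062, 0.0] [0.28, 0.2, -0.45]
```

>>> apply_moves([
  [[0.001, -0.0024, 0], [0.2, 0.1, 0]],
  [[0.0021, -0.0047, 0], [0.2, 0.1, 0]],
  [[0.0033, -0.0069, 0], [0.2, 0.1, 0]],
  [[0.0033, -0.0069, 0], [0.2, 0.1, 0]],
])

```text
t: 20.05
tcp_pos: [541.2, 189.9, 111.7]
orientation: [3.137, 0.003, 1.636]
contact_force: [5.4, -2.9, -5.5]
grip_width: 24.7
```

Run:
```python
from crank import *
s=st();report(s);rows(s,[.03,.06,.1],111.6,70)
```

```text
t 20.05 ang 2.032 R 70.4 z 111.7 Ftan(resist) 6.08 Frad 0.63 w 24.7
t 20.05 tcp [541.2 189.9 111.7] yaw [1.7971e+02 1.6000e-01 9.3750e+01] w 24.7 F [ 5.4 -2.9 -5.5] q [-0.81  0.49  0.48  1.93 -0.3   0.78 -0.1 ]
(np.float64(539.4), np.float64(191.1), 111.6, 94.25) -> [0.0013, -0.0017, 0.0001] [0.29, 0.16, -0.5]
(np.float64(537.5), np.float64(192.0), 111.6, 94.25) -> [0.0023, -0.0035, 0.0001] [0.29, 0.16, -0.5]
(np.float64(535.0), np.float64(193.3), 111.6, 94.25) -> [0.0038, -0.0059, 0.0] [0.29, 0.16, -0.5]
```

8.32 rad, still free.

>>> apply_moves([
  [[0.0012, -0.0022, 0], [0.2, 0.1, 0]],
  [[0.0025, -0.0044, 0], [0.2, 0.1, 0]],
  [[0.0038, -0.0064, 0], [0.2, 0.1, 0]],
  [[0.0038, -0.0064, 0], [0.2, 0.1, 0]],
])

```text
t: 20.45
tcp_pos: [536.0, 192.2, 111.7]
orientation: [3.137, 0.003, 1.635]
contact_force: [6.2, -2.7, -4.8]
grip_width: 24.9
```

Run:
```python
from crank import *
from rig import r
s=st();report(s);rows(s,[.03,.06,.1],111.6,70)
c=r.camera("scene");f=c["frame"]
u,v=proj(c,[*(O-90*yd),51])[0].astype(int)
cv2.imwrite("pics/w5.png",cv2.resize(f[v-35:v+35,u-45:u+50],None,fx=8,fy=8,interpolation=cv2.INTER_CUBIC))
report(st())
```

```text
t 20.45 ang 2.112 R 70.5 z 111.7 Ftan(resist) 6.72 Frad -0.37 w 24.9
t 20.45 tcp [536.  192.2 111.7] yaw [1.7971e+02 1.4000e-01 9.3690e+01] w 24.9 F [ 6.2 -2.7 -4.8] q [-0.82  0.48  0.48  1.94 -0.3   0.78 -0.11]
(np.float64(534.3), np.float64(193.6), 111.6, 94.25) -> [0.0015, -0.0016, 0.0] [0.28, 0.15, -0.56]
(np.float64(532.5), np.float64(194.6), 111.6, 94.25) -> [0.0026, -0.0033, 0.0] [0.28, 0.15, -0.56]
(np.float64(530.1), np.float64(196.1), 111.6, 94.25) -> [0.0043, -0.0056, 0.0] [0.28, 0.15, -0.56]
t 20.50 ang 2.113 R 70.5 z 111.7 Ftan(resist) 5.59 Frad 0.31 w 24.8
```

View pics/w5.png

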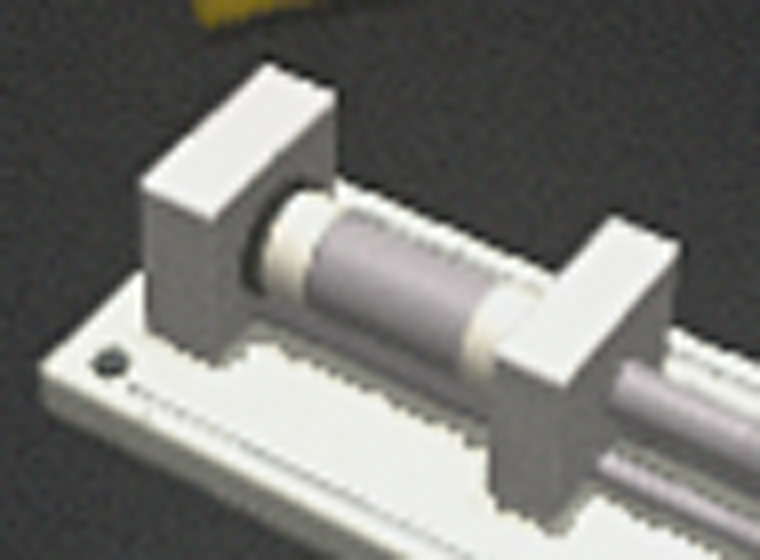

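8.40 rad, and only a thin crescent of disc is left at crop (255,260), so contact is near.

>>> apply_moves([
  [[0.0015, -0.0018, 0], [0.2, 0.1, 0]],
  [[0.0028, -0.0037, 0], [0.2, 0.1, 0]],
  [[0.0043, -0.0056, 0], [0.2, 0.1, 0]],
  [[0.0043, -0.0056, 0], [0.2, 0.1, 0]],
])

```text
t: 20.9
tcp_pos: [531.5, 194.6, 111.6]
orientation: [3.137, 0.003, 1.634]
contact_force: [4.7, -3.1, -4.5]
grip_width: 24.6
```

Run:
```python
from crank import *
s=st();report(s);rows(s,[.03,.06,.1],111.6,70)
```

```text
t 20.90 ang 2.184 R 70.5 z 111.6 Ftan(resist) 5.60 Frad 0.25 w 24.6
t 20.90 tcp [531.5 194.6 111.6] yaw [1.7975e+02 1.5000e-01 9.3620e+01] w 24.6 F [ 4.7 -3.1 -4.5] q [-0.83  0.48  0.48  1.95 -0.3   0.78 -0.12]
(np.float64(530.0), np.float64(196.2), 111.6, 94.25) -> [0.0017, -0.0014, 0.0] [0.25, 0.15, -0.63]
(np.float64(528.2), np.float64(197.3), 111.6, 94.25) -> [0.0029, -0.0032, 0.0] [0.25, 0.15, -0.63]
(np.float64(526.0), np.float64(198.9), 111.6, 94.25) -> [0.0046, -0.0053, 0.0] [0.25, 0.15, -0.63]
```

>>> apply_moves([
  [[0.0016, -0.0017, 0], [0.2, 0.1, 0]],
  [[0.0031, -0.0035, 0], [0.2, 0.1, 0]],
  [[0.0046, -0.0053, 0], [0.2, 0.1, 0]],
  [[0.0046, -0.0053, 0], [0.2, 0.1, 0]],
])

```text
t: 21.3
tcp_pos: [527.4, 197.2, 111.6]
orientation: [3.138, 0.003, 1.633]
contact_force: [6.2, -4.2, -5.6]
grip_width: 24.7
```

Run:
```python
from crank import *
s=st();report(s);rows(s,[.03,.06,.1],111.6,70)
```

```text
t 21.30 ang 2.254 R 70.5 z 111.6 Ftan(resist) 7.50 Frad -0.09 w 24.7
t 21.30 tcp [527.4 197.2 111.6] yaw [1.7977e+02 1.6000e-01 9.3540e+01] w 24.7 F [ 6.2 -4.2 -5.6] q [-0.84  0.48  0.48  1.96 -0.3   0.77 -0.13]
(np.float64(526.0), np.float64(198.9), 111.6, 94.25) -> [0.0017, -0.0013, 0.0] [0.23, 0.16, -0.71]
(np.float64(524.3), np.float64(200.2), 111.6, 94.25) -> [0.0031, -0.0029, 0.0] [0.23, 0.16, -0.71]
(np.float64(522.2), np.float64(202.0), 111.6, 94.25) -> [0.0051, -0.0049, 0.0] [0.23, 0.16, -0.71]
```

Run:
```python
from crank import *
from rig import r
for i in range(4):
    c=r.camera("scene");report(st())
f=c["frame"]
u,v=proj(c,[*(O-90*yd),51])[0].astype(int)
cv2.imwrite("pics/w6.png",cv2.resize(f[v-35:v+35,u-45:u+50],None,fx=8,fy=8,interpolation=cv2.INTER_CUBIC))
s=st();rows(s,[.02,.04,.06,.1],111.6,70)
```

```text
t 21.35 ang 2.254 R 70.5 z 111.6 Ftan(resist) 5.99 Frad 0.50 w 24.6
t 21.40 ang 2.254 R 70.6 z 111.6 Ftan(resist) 5.77 Frad 0.19 w 24.5
t 21.45 ang 2.254 R 70.5 z 111.6 Ftan(resist) 5.93 Frad 0.18 w 24.5
t 21.50 ang 2.254 R 70.6 z 111.6 Ftan(resist) 6.07 Frad 1.12 w 24.4
t 21.50 tcp [527.4 197.2 111.6] yaw [1.7978e+02 1.5000e-01 9.3530e+01] w 24.4 F [ 4.3 -4.4 -3.4] q [-0.84  0.48  0.48  1.96 -0.3   0.77 -0.13]
(np.float64(526.6), np.float64(198.5), 111.6, 94.25) -> [0.0013, -0.0007, 0.0] [0.22, 0.15, -0.72]
(np.float64(525.4), np.float64(199.3), 111.6, 94.25) -> [0.0022, -0.0019, 0.0] [0.22, 0.15, -0.72]
(np.float64(524.3), np.float64(200.2), 111.6, 94.25) -> [0.0032, -0.0029, 0.0] [0.22, 0.15, -0.72]
(np.float64(522.2), np.float64(202.0), 111.6, 94.25) -> [0.0051, -0.0049, 0.0] [0.22, 0.15, -0.72]
```

View pics/w6.png

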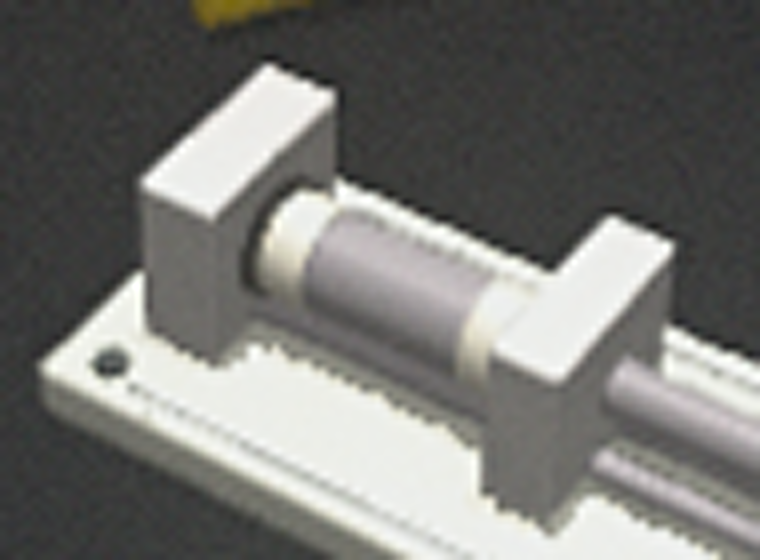

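The held average is 6.0 N, the same as free. From now on each step gets averaged hold readings.

>>> apply_moves([
  [[0.0016, -0.0015, 0], [0.2, 0.1, 0]],
  [[0.0032, -0.003, 0], [0.2, 0.1, 0]],
  [[0.0048, -0.0046, 0], [0.2, 0.1, 0]],
  [[0.0048, -0.0046, 0], [0.2, 0.1, 0]],
])

```text
t: 21.9
tcp_pos: [524.3, 199.5, 111.7]
orientation: [3.137, 0.003, 1.631]
contact_force: [6.4, -5.8, -4.2]
grip_width: 24.7
```

```bash
cat > fe.py <<'E'
from crank import *
from rig import r
L=[]
for i in range(6):
    c=r.camera("scene");s=st();a,R=ang(s["tcp_pos"]);t=-np.sin(a)*xd-np.cos(a)*yd;L.append((-s["contact_force"][:2]@t,a))
L=np.array(L);print("Ftan mean %.2f sd %.2f ang %.4f"%(L[:,0].mean(),L[:,0].std(),L[-1,1]+2*np.pi))
rows(s,[.03,.06,.1],111.6,70)
E
python3 fe.py
```

```text
Ftan mean 7.82 sd 0.48 ang 8.5905
t 22.20 tcp [524.3 199.4 111.6] yaw [179.77   0.19  93.42] w 24.6 F [ 5.9 -5.3 -4.8] q [-0.85  0.47  0.48  1.96 -0.3   0.77 -0.14]
(np.float64(523.1), np.float64(201.2), 111.6, 94.25) -> [0.0018, -0.0011, 0.0] [0.23, 0.19, -0.83]
(np.float64(521.5), np.float64(202.6), 111.6, 94.25) -> [0.0033, -0.0026, 0.0] [0.23, 0.19, -0.83]
(np.float64(519.4), np.float64(204.5), 111.6, 94.25) -> [0.0053, -0.0046, -0.0] [0.23, 0.19, -0.83]
```

Bite started: 7.8 N against 6.1 free, so +1.7 N. One more small step.

>>> apply_moves([
  [[0.0014, -0.0012, 0], [0.2, 0.1, 0]],
  [[0.0027, -0.0023, 0], [0.2, 0.1, 0]],
  [[0.004, -0.0035, 0], [0.2, 0.1, 0]],
  [[0.004, -0.0035, 0], [0.2, 0.1, 0]],
])

```text
t: 22.6
tcp_pos: [522.7, 200.7, 111.7]
orientation: [3.137, 0.004, 1.628]
contact_force: [8.5, -5.2, -6.2]
grip_width: 24.5
```

```bash
python3 fe.py
```

```text
Ftan mean 9.41 sd 0.45 ang 8.6197
t 22.90 tcp [522.7 200.7 111.6] yaw [179.74   0.24  93.28] w 24.5 F [ 6.5 -5.4 -6.1] q [-0.85  0.47  0.48  1.97 -0.3   0.77 -0.15]
(np.float64(521.5), np.float64(202.5), 111.6, 94.25) -> [0.0018, -0.0011, 0.0] [0.26, 0.25, -0.97]
(np.float64(519.9), np.float64(203.9), 111.6, 94.25) -> [0.0033, -0.0026, 0.0] [0.26, 0.25, -0.97]
(np.float64(517.9), np.float64(205.9), 111.6, 94.25) -> [0.0054, -0.0045, 0.0] [0.26, 0.25, -0.97]
```

9.4 N now, +3.3 N over free and mid-band for snug. I'll stop here, relax the hand and open.

>>> apply_moves([
  [[0, 0, 0], [0, 0, 0]],
  [[0, 0, 0], [0, 0, 0]],
])

```text
t: 23.1
tcp_pos: [522.8, 200.6, 111.6]
orientation: [3.137, 0.005, 1.628]
contact_force: [2.8, -1.1, -2.6]
grip_width: 24.5
```

>>> apply_moves([
  [[0, 0, 0], [0, 0, 0]],
  [[0, 0, 0], [0, 0, 0]],
  [[0, 0, 0], [0, 0, 0]],
  [[0, 0, 0], [0, 0, 0]],
  [[0, 0, 0], [0, 0, 0]],
  [[0, 0, 0], [0, 0, 0]],
], gripper=-1)

```text
t: 23.7
tcp_pos: [522.8, 200.6, 111.6]
orientation: [3.137, 0.004, 1.628]
contact_force: [0.1, -0.7, -0.6]
grip_width: 85.1
```

>>> apply_moves([
  [[0, 0, -0.015], [0, 0, 0]],
  [[0, 0, -0.035], [0, 0, 0]],
  [[0, 0, -0.06], [0, 0, 0]],
  [[0, 0, -0.09], [0, 0, 0]],
  [[0, 0, -0.12], [0, 0, 0]],
  [[0, 0, -0.15], [0, 0, 0]],
  [[0, 0, -0.15], [0, 0, 0]],
  [[0, 0, -0.15], [0, 0, 0]],
])

```text
t: 24.5
tcp_pos: [522.3, 201.3, 262.9]
orientation: [3.135, 0.003, 1.628]
contact_force: [-0.1, 0.6, -0.9]
grip_width: 85.3
```

Run:
```python
from crank import *
from rig import r
s=st();plan([],s)
c=r.camera("scene");f=c["frame"]
cv2.imwrite("pics/end.png",f)
u,v=proj(c,[*(O-10*yd),80])[0].astype(int)
cv2.imwrite("pics/end_c.png",cv2.resize(f[v-60:v+60,u-80:u+80],None,fx=5,fy=5,interpolation=cv2.INTER_CUBIC))
print([((proj(c,[*pos(a),170])-[u-80,v-60])*5).round(0) for a in(8.52,8.62,8.72)])
t=r.camera("top");cv2.imwrite("pics/end_t.png",t["frame"])
```

```text
t 24.50 tcp [522.3 201.3 262.9] yaw [179.62   0.18  93.27] w 85.3 F [-0.1  0.6 -0.9] q [-0.94  0.28  0.57  1.83 -0.16  1.07 -0.26]
[array([[720., 200.]]), array([[735., 197.]]), array([[752., 195.]])]
```

View pics/end_c.png

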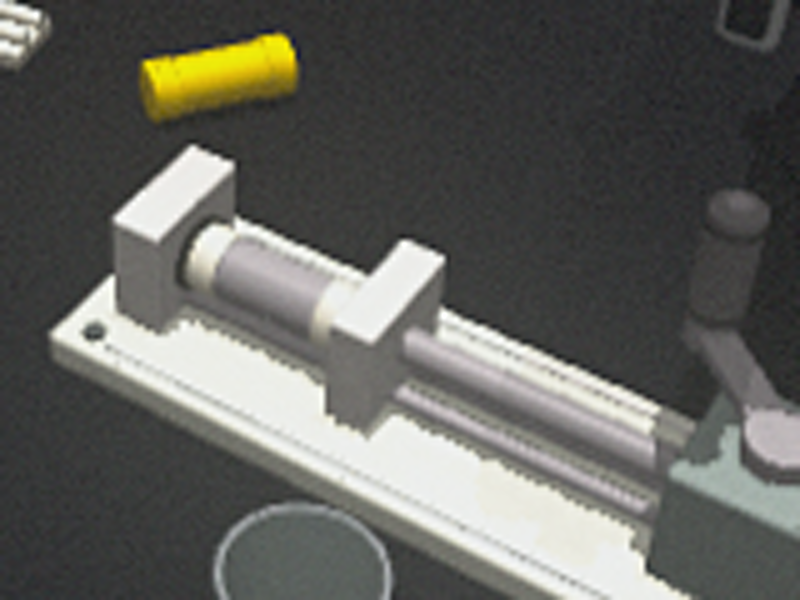

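View pics/end_t.png

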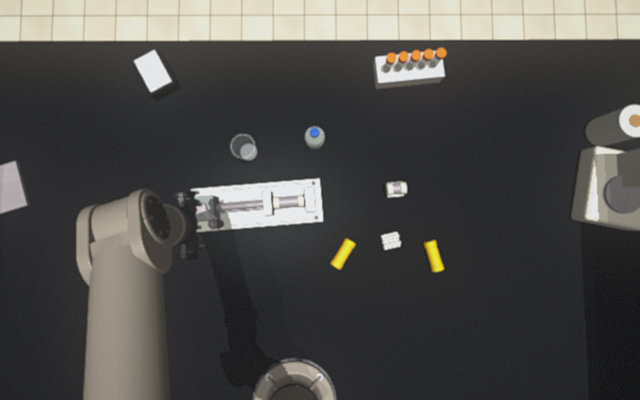

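View pics/end.png

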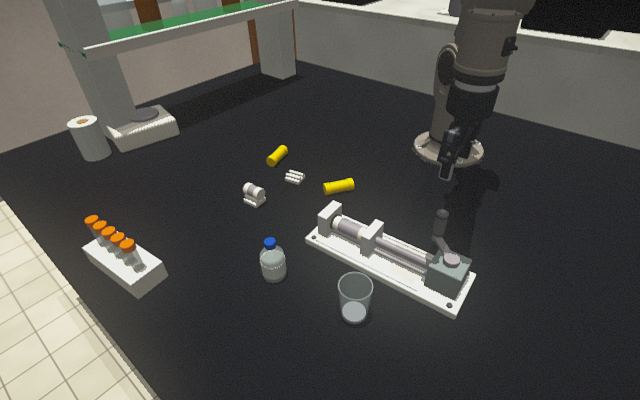

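The column is gripped between the stop (crop (190,250)) and the jaw (330,300). The sleeve top is at (738,205), about where 8.62 rad predicts (735,197). The bottle, beaker and short column haven't moved, and the hand is well clear, so I'm handing in.

```bash
python3 -c "
from rig import r
print(r.close_job(), r.get_state()['t'])"
```

```text
the job is handed in; nothing more can be done
the job is handed in; nothing more can be done
```

I laid the long column in the press's groove, let go of it, wound the crank by its sleeve until the column was held snugly, then released the crank and handed the job in. The robot clock stood at about 24.6 s.

- **Bite:** free turning took about 6.1 N at the sleeve. At 8.62 rad the average held force was 9.4 N, which is 3.3 N above free turning and inside the 2 to 5 N snug band. I estimate contact began near 8.56 rad.
- **Final pictures:** the column sits between the stop and the jaw, and the crank stayed where I left it. The short column, bottle and beaker have not visibly moved, and the gripper is open about 90 mm above the sleeve top.
- **Checks that disagreed:** single force readings at 7.80 and 8.54 rad jumped to 8.2 and 7.5 N. They settled back to the free-turning level once held, so I went by held readings, averaged near the bite. The measured crank axis was also about 1 mm off, which gave up to 7 N of sideways force on the sleeve until I corrected it.

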